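# Lock the scale's battery cover with the blade key

### The arm

A 6-joint arm with a two-finger parallel gripper is mounted at the origin on the work surface. World frame = base frame: x ahead of the robot, y to its left, z up, the work surface at z = 0. Lengths are in m, angles in rad, forces in N, time in s.
With the tool pointing down it reaches from about 0.35 to 0.925 m from the base axis. Payload 6.4 kg.
Tool frame: the origin (TCP) lies at the very end of the fingers, on their centre line; the grasp point (between the pads) lies 19 mm behind it; z points along the fingers, y is the direction in which the jaws open and shut (so a half turn about z gives the same grasp; the last joint's range is limited). The gripper opens to 94 mm and grips with 3 to 60 N. Pads are 16 mm wide; open, the fingers measure 119 mm over their backs; the gripper's body (75 mm by 177 mm) begins 78 mm behind the grasp point.
Start: joints at [-1.357, 0.245, 1.558, -0, 1.339, -0.174], TCP at [0.246, -0.602, 0.205] pointing down, gripper open.
Joint ranges: [-3.13, 3.13], [-1.02, 2.26], [0.13, 2.54], [-0.95, 4.09], [0.21, 2.88], [-2.74, 2.74]. Speed limits (rad/s): [2.57, 2.57, 3.14, 3.14, 3.14, 3.14].

### API

Orientations are given as a unit quaternion [w, x, y, z].
In Python, from bench import * gives the robot as it stands. The module is installed in compiled form; this text tells all that it offers.
- The arm moves only by the shell command python3 -m creep 'ROWS'. ROWS is a JSON object of lists of equal length, an entry for each row: "delta_rot": the turn, a rotation vector about the tool's x, y, z in rad, a list of three; "xyz": the shift along the tool's x, y, z in mm, a list of three; "hand": the finger opening in mm, from 0 to 94. In form: {"delta_rot": [[wx, wy, wz], ...], "xyz": [[dx, dy, dz], ...], "hand": [hand, ...]}. A call has 1 to 5 rows; each row shifts and turns the commanded pose from where the row before left it, along the tool's axes as they then stand; what a row does not reach is not made up. A row lasts 1/10 s, in which the tool goes at most 50 mm and 8.59 degrees, less where a joint would pass 70% of its speed; a pose out of reach is approached as far as the arm can. A call is refused whole if a number of a shift passes 50 or a number of a turn 0.15, either way. A call with a gripper value outside its range is refused whole. The fingers move at their own pace and stop on an object; the grip force is fixed at half the most. Time passes only in rows, so rows that do not move let the fingers close. It gives the time, the measured TCP pose, the force and the opening at its end, in the units of the state.
- get_state(): the state, without advancing time (a new reading comes with each control period).
- camera(name): name is "side" or "top" or "wrist"; returns a dict with "color" (400x640x3 uint8, red, green, blue), "camera_matrix" (3x3 intrinsics, pixels), "position" and "orientation" of the camera in the world. Camera axes: x right, y down, z forward; pixel columns grow to the right and rows downward; lengths in m; the calibration is good to about 2 mm. A picture is of the moment at which its call begins. There is no depth.
- job_done(): hands the job in, once; it reports no verdict.
Trained networks look in a picture, given as the dict that the camera call returned (one of the last four; its "shot" number tells which), for a name from the list of things; names that differ only in an ending like _2 or _b are one class to them, and where a whole thing is asked for, a point or a joint stands for the part that bears it (a point fixed in the world has none). Each returns a list of dicts, best first, with "p" (0 to 1); they miss things now and then, are a little off and sometimes report something else, mostly with a low value. They report only what shows in the picture. A call takes as long as a camera call.
- spot_in(label, picture): "extent" ([left, top, right, bottom] in pixels, round what is visible of it).
The state is a dict: "time_s": time; "q": joint angles; "qvel": joint speeds; "tau": joint torques, N m; "tcp_pos": TCP position; "ee_rot": TCP orientation; "ft_force": force on the tool from outside, world axes, zero at the start; "wrist_torque": the same for the moment, N m; "gripper_width": finger opening in m.
Only numpy, scipy, OpenCV 4.12 (cv2) and the standard library are available. Lean on these libraries where they do the work, as an engineer would, in place of code of your own. Each camera call takes 0.05 s, during which the arm holds its last target.

### The job

The little scale lies face down and its battery cover is not locked yet: take the blue blade key from its stand, set its blade in the slot of the orange fastener and turn it clockwise until it stops fully home. Be gentle with the plastic, never push hard on it, touch the scale only with the key, and leave the bottle, jar and cup where they stand. Then put the key back upright in its stand, seated fully down, and let go.

Things in the scene. Friction and masses are not known exactly. Their poses are not given: they have to be found in the camera images.
- scale: Silver pocket scale, 140 x 95 x 22 mm, face down on a cradle board (180 x 130 x 12 mm), all fixed to the bench. Origin: centre of the board's underside; x along the 140 mm length, y along the width, z up. Its upward face is at z = 38 mm; on it a black cover ring, outer diameter 68 mm, top at z = 41 mm, with a 45 mm opening around the orange fastener.
- cover_centre (a point): Centre of the ring's opening at the height of the ring's top; axes as scale. The fastener is NOT exactly here: it sits in an eccentric mount, its centre 4 mm off this point, in a horizontal direction that is different every time and not measured; it stays there while worked on. Its slot must be found by feel or sight.
- fastener (a joint): Angle (rad) of the orange slotted stud (34 mm diameter, top 1 mm above the ring). Grows clockwise seen from above. 0: slot along the scale's x; 1.571: hard stop, locked, slot along the scale's y. Starts at 0.15 to 0.35. Turning takes about 0.06 Nm at any depth; it stays where left. Slot: 24 mm long, 5 mm wide, 6 mm deep, square edges, closed ends, centred on the stud.
- lock_mark (a point): One of two yellow marks on the ring in line with the slot when locked; 28 mm from cover_centre along the scale's +y. The stud is on a spring: pressed on its top or on the slot's floor it gives way straight down, 1.5 N to start and 1 N more per mm, to a stop 6 mm down, and comes back up when let go; so it springs up around a blade that slides across onto the slot.
- key: Blade key, about 45 g, standing upright in its stand. Blue flat handle 40 mm wide (key x), 12 mm thick (key y), from 14 to 68 mm above the blade's tip; below it a steel blade 20 mm wide (x), 3 mm thick (y), 14 mm long, centred. Origin: middle of the blade's lower edge; z up the handle. Pinch it across the 12 mm, about 50 mm above the tip. Half-turned it is the same.
- key_tip (a point): Middle of the lower edge of the key's blade, same as the key's origin.
- resin_bottle: White bottle, 56 mm diameter, 125 mm tall, loose. Bystander. Origin: centre of its underside.
- amber_jar: Amber jar with a white cap, 48 mm diameter, 75 mm tall, loose. Bystander. Origin: centre of its underside.
- mix_cup: Clear mixing cup, 56 mm rim diameter, 50 mm tall, loose. Bystander. Origin: centre of its underside.
- holder: Grey key stand fixed to the bench, 62 x 33 mm, 30 mm high; open-topped pocket 46 mm (its x) by 18 mm (its y) for the lower end of the key's handle. Two ledges in it, 18 mm above the bench, carry the handle's underside: a seated key's tip is 4 mm above the bench. Origin: centre of its underside; z up. The key stands with its x along the stand's x, or half-turned.

How it is judged:
On the way:
1. the fastener is turned fully home by the key, its blade still in the slot (value of joint fastener above 1.5 rad and horizontal distance between key_tip and cover_centre below 0.012 m and z of key_tip in the frame of cover_centre below -0.001 m), for 0.1 s.
At the end, for the whole second after the job is handed in: The fastener is within 0.07 rad of its stop (above 1.5 rad), and the key stands at rest in its stand: within 6 mm of the stand's centre, tip less than 8 mm above the bench (resting it is at about 4 mm), less than 0.12 rad from upright (value of joint fastener above 1.5 rad and horizontal distance between key and holder below 0.006 m and z of key in the frame of holder below 0.008 m and angle between key's own z axis and vertical below 0.12 rad and linear speed of key below 0.01 m/s); the robot touches nothing.
It fails at once if the key presses on the scale or its fastener with more than 30 N in all (contact force between key and scale above 30 N).
It fails at once if the gripper or arm pushes on the scale (contact force between any of the fingers, the arm and scale above 1 N).
It fails at once if a bystander is shifted more than 15 mm or tipped (distance of any of resin_bottle, amber_jar, mix_cup from where it was at the start of the episode above 0.015 m or angle between any of resin_bottle, amber_jar, mix_cup's own z axis and vertical above 0.3 rad).
It also fails if it takes over 72 s, if anything falls off the work surface, if the arm or the gripper's body presses on something with over 40 N, if the wrist force passes 120 N, or if a joint passes its speed limit or range.

## Working session

There is one attempt and no reset: what is moved stays moved. The work goes in short steps, Python scripts to look and compute and a shell command to move; the robot and the scene stay as the last step left them, time stands still between calls to the robot, and variables do not carry over. Pictures are saved under pics/ and viewed, and the job is handed in when it is done.

```bash
mkdir -p pics
python3 - <<'E'
from bench import *
import cv2
s=get_state()
print({k:(s[k]) for k in s})
for n in ["side","top","wrist"]:
    p=camera(n); cv2.imwrite(f"pics/{n}0.png",p["color"][:,:,::-1]); print(n,p["camera_matrix"],p["position"],p["orientation"])
    for l in ["scale","key","holder","fastener","resin_bottle","amber_jar","mix_cup"]:
        print(l,[(d["extent"],round(d["p"],2)) for d in spot_in(l,p)[:2]])
E
```

```text
{'time_s': 0.0, 'q': array([-1.35707009e+00,  2.45807109e-01,  1.55900684e+00, -2.10685954e-06,
        1.33867449e+00, -1.74128179e-01]), 'qvel': array([-0.00115365,  0.00077286, -0.00060279, -0.0002818 ,  0.00132632,
       -0.00079916]), 'tau': array([-4.29005504e-04, -4.15828621e+01, -3.14607167e+01,  6.84846821e-02,
        3.31307889e-02, -1.59545584e-04]), 'tcp_pos': array([ 0.24569166, -0.60113346,  0.20435367]), 'ee_rot': array([-9.47683020e-04,  9.81254489e-01,  1.92714115e-01, -1.97908028e-05]), 'ft_force': array([-0.22707997, -0.57950087, -0.09906734]), 'wrist_torque': array([-0.027546  , -0.0086096 ,  0.04868937]), 'gripper_width': 0.09409365923685468}
side [[506.41220453   0.         327.62762696]
 [  0.         506.41220453 195.75433765]
 [  0.           0.           1.        ]] [ 0.39431523 -0.66689775  0.71393995] [-0.4253555   0.89079092 -0.1470821   0.06269839]
scale [([300.4, 275.3, 409.6, 339.9], 0.72)]
key [([263.9, 183.8, 287.0, 210.9], 0.59)]
holder [([258.4, 198.5, 293.3, 222.5], 0.64)]
fastener [([339.0, 283.0, 362.9, 303.7], 0.78)]
resin_bottle [([366.6, 1
[... 309 characters left out ...]
25381 1.07703344] [-0.02133051  0.71489642 -0.69870778  0.01659968]
scale [([385.2, 174.6, 455.3, 252.8], 0.77), ([288.2, 132.1, 310.9, 155.9], 0.24)]
key []
holder [([296.6, 221.3, 317.2, 248.3], 0.81)]
fastener [([295.3, 221.4, 320.5, 246.6], 0.57), ([414.3, 208.8, 429.5, 218.9], 0.48)]
resin_bottle [([290.1, 129.3, 312.0, 156.2], 0.55)]
amber_jar []
mix_cup [([199.2, 231.6, 224.0, 252.1], 0.93)]
wrist [[332.60973375   0.         318.27370985]
 [  0.         332.60973375 201.28240397]
 [  0.           0.           1.        ]] [ 0.32353246 -0.56875541  0.38559195] [ 0.12141548  0.82137654 -0.55139279 -0.08102375]
scale []
key []
holder []
fastener []
resin_bottle []
amber_jar []
mix_cup []
```

View pics/side0.png

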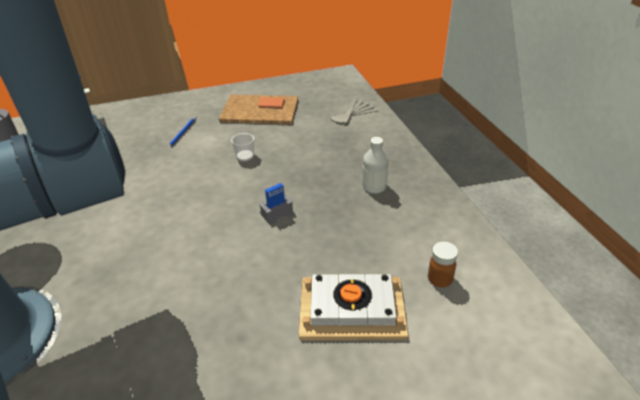

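View pics/top0.png

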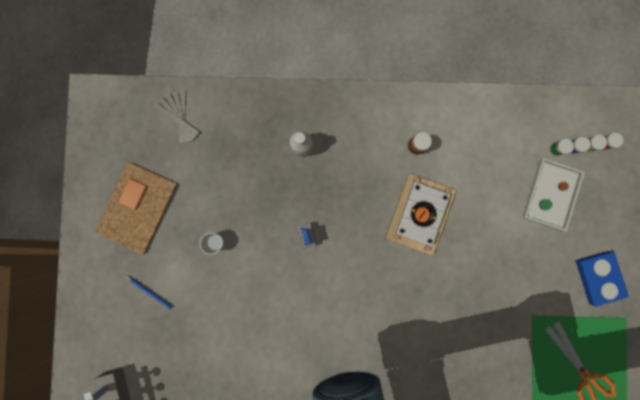

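View pics/wrist0.png

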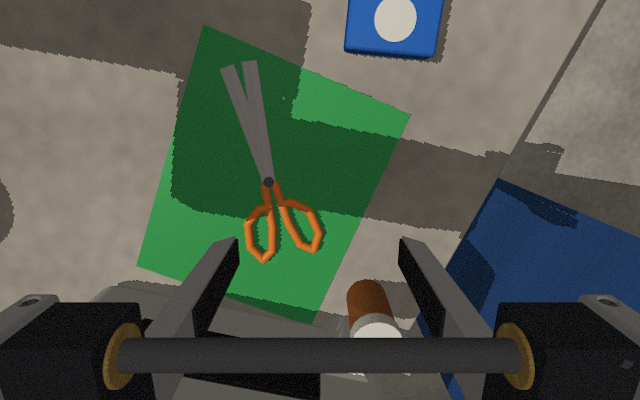

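Run:
```python
import cv2
a=cv2.imread("pics/top0.png")
c=a[160:260,280:470]; cv2.imwrite("pics/top0z.png",cv2.resize(c,None,fx=4.2,fy=4.2,interpolation=cv2.INTER_CUBIC))
a=cv2.imread("pics/side0.png")
c=a[170:350,245:465]; cv2.imwrite("pics/side0z.png",cv2.resize(c,None,fx=3.3,fy=3.3,interpolation=cv2.INTER_CUBIC))
```

```text
(no output)
```

View pics/top0z.png

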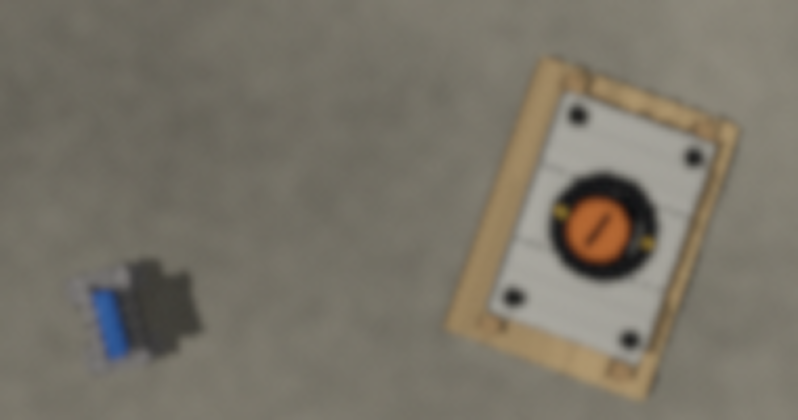

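View pics/side0z.png

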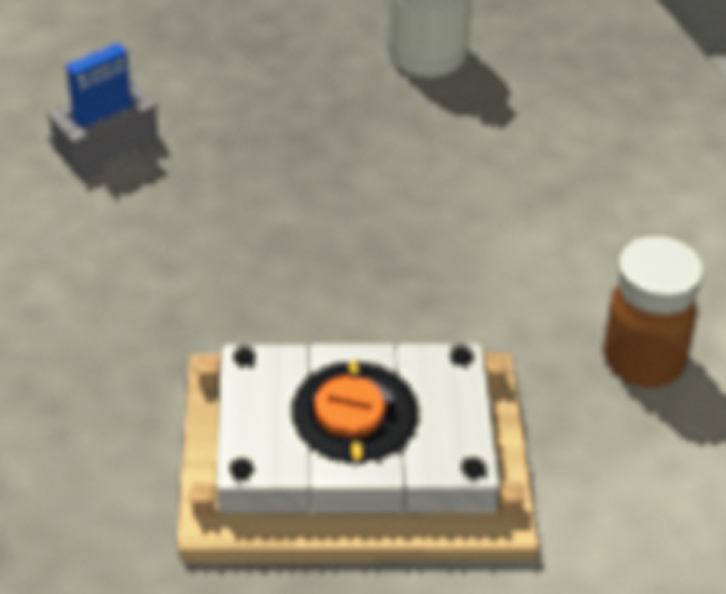

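The side and top views show the key standing in its stand: side (275,197), top (306,236). The scale is at side (352,300) and top (423,214), with its slot about 15° clockwise of scale x. The bottle, jar and cup are clear of the path between them.

```bash
cat > h.py <<'E'
import numpy as np, cv2
from scipy.spatial.transform import Rotation as R
def rot(q): return R.from_quat([q[1],q[2],q[3],q[0]])
def pz(p,uv,z):
    K=np.array(p["camera_matrix"]);M=rot(p["orientation"])
    d=M.apply(np.linalg.inv(K)@np.array([uv[0],uv[1],1.])); c=np.array(p["position"])
    return c+d*(z-c[2])/d[2]
def proj(p,X):
    K=np.array(p["camera_matrix"]);M=rot(p["orientation"])
    c=M.inv().apply(np.atleast_2d(X)-np.array(p["position"])); u=c@K.T
    return u[:,:2]/u[:,2:]
def yaw(s):
    x=rot(s["ee_rot"]).apply([1,0,0]); return np.arctan2(x[1],x[0])
def go(s,target,yw=None):
    "shift in present tool axes (mm), and turn about tool z (rad) to reach yaw"
    r=rot(s["ee_rot"]); d=r.inv().apply(np.array(target)-s["tcp_pos"])*1000
    t=None if yw is None else -((yw-yaw(s)+np.pi)%(2*np.pi)-np.pi)
    return d.round(1), t
E
cat > cal0.py <<'E'
top=dict(camera_matrix=[[412.18527323,0,323.35193681],[0,412.18527323,191.87195151],[0,0,1]],position=[0.59482952,0.10425381,1.07703344],orientation=[-0.02133051,0.71489642,-0.69870778,0.01659968])
side=dict(camera_matrix=[[506.41220453,0,327.62762696],[0,506.41220453,195.75433765],[0,0,1]],position=[0.39431523,-0.66689775,0.71393995],orientation=[-0.4253555,0.89079092,-0.1470821,0.06269839])
E
python3 - <<'E'
from h import *; from cal0 import *
T=lambda u,v:(280+u/4.2-.4,160+v/4.2-.4)
S=lambda u,v:(245+u/3.3-.35,170+v/3.3-.35)
print("stud top",pz(top,T(598,231),.042)[:2],pz(side,S(350,404),.042)[:2])
print("ring top",pz(top,T(604,228),.041)[:2],pz(side,S(356,411),.041)[:2])
m=[pz(top,T(*q),.041)[:2] for q in [(560,212),(648,243)]]; print("marks top",m,np.mean(m,0),np.degrees(np.arctan2(*(m[0]-m[1])[::-1])))
m=[pz(side,S(*q),.041)[:2] for q in [(353,368),(357,451)]]; print("marks side",m,np.mean(m,0),np.degrees(np.arctan2(*(m[0]-m[1])[::-1])))
for a,b,c,n in((top,T,[(587,247),(610,213)],"t"),(side,S,[(329,397),(370,408)],"s")):
    m=[pz(a,b(*q),.042)[:2] for q in c]; print("slot",n,np.mean(m,0),np.degrees(np.arctan2(*(m[1]-m[0])[::-1])))
m=[pz(top,T(*q),.072)[:2] for q in [(93,289),(115,288),(130,357),(107,361)]];print("key top",np.array(m),np.mean(m,0))
m=[pz(side,S(*q),.072)[:2] for q in [(68,63),(123,45),(126,54),(71,70)]];print("key side",np.array(m),np.mean(m,0))
E
```

```text
stud top [ 0.59897178 -0.13636977] [ 0.60178442 -0.13883116]
ring top [ 0.60084583 -0.1401583 ] [ 0.6033961  -0.14339654]
marks top [array([ 0.6097815 , -0.11383406]), array([ 0.592517  , -0.16644322])] [ 0.60114925 -0.14013864] 71.83196156594592
marks side [array([ 0.612123  , -0.11563466]), array([ 0.59481834, -0.16768311])] [ 0.60347067 -0.14165888] 71.60947197582148
slot t [ 0.59957889 -0.13666451] -33.258820464961985
slot s [ 0.60185737 -0.13778858] -38.23415325053781
key top [[0.55859525 0.16207158]
 [0.55946841 0.14935214]
 [0.51996324 0.13968843]
 [0.51735401 0.15291339]] [0.53884523 0.15100639]
key side [[0.5219496  0.15017008]
 [0.5588383  0.15659791]
 [0.5583176  0.14701992]
 [0.52213348 0.14270114]] [0.54030975 0.14912226]
```

```bash
cat >> h.py <<'E'
def plan(s,target,yw,n,turn_sign=0):
    "split into n equal world shifts with equal turns; print rows in the axes as they stand row by row"
    d=(np.array(target)-s["tcp_pos"])/n*1000
    t=go(s,target,yw)[1]
    if turn_sign and np.sign(t)!=turn_sign: t+=2*np.pi*turn_sign
    r=rot(s["ee_rot"]); out=[]
    for i in range(n):
        out.append((r*R.from_rotvec([0,0,t/n*i])).inv().apply(d).round(1).tolist())
    print("turn total",round(t,3),"per row",round(t/n,4)); 
    for i in range(0,n,5): print(out[i:i+5])
E
python3 - <<'E'
from bench import *; from h import *
s=get_state(); w=rot([0.12141548,0.82137654,-0.55139279,-0.08102375])
t=rot(s["ee_rot"]).inv()
print("fwd in tool",t.apply(w.apply([0,0,1])),"up img",t.apply(w.apply([0,-1,0])),"pos",t.apply(np.array([0.32353246,-0.56875541,0.38559195])-s["tcp_pos"]))
plan(s,[.56,-.25,.21],np.radians(100),12)
E
```

```text
fwd in tool [-0.28881405  0.00097311  0.95738472] up img [ 9.57384950e-01 -4.47651707e-04  2.88814572e-01] pos [ 0.08444322 -0.0011451  -0.18013924]
turn total -1.358 per row -0.1131
[[35.3, -17.2, -0.4], [37.0, -13.1, -0.4], [38.3, -8.9, -0.4], [39.0, -4.5, -0.4], [39.3, -0.1, -0.4]]
[[39.1, 4.4, -0.4], [38.3, 8.8, -0.4], [37.1, 13.0, -0.4], [35.4, 17.1, -0.4], [33.2, 21.0, -0.4]]
[[30.6, 24.6, -0.4], [27.7, 27.9, -0.4]]
```

Run:
```python
from bench import *; from h import *
s=get_state(); plan(s,[.607,-.18,.20],np.radians(100),13)
```

```text
turn total -1.358 per row -0.1044
[[38.0, -19.5, 0.4], [39.8, -15.5, 0.4], [41.2, -11.2, 0.4], [42.2, -6.9, 0.4], [42.6, -2.4, 0.4]]
[[42.7, 2.0, 0.4], [42.2, 6.5, 0.4], [41.3, 10.8, 0.4], [40.0, 15.1, 0.4], [38.2, 19.2, 0.4]]
[[36.0, 23.0, 0.4], [33.4, 26.7, 0.4], [30.4, 30.0, 0.4]]
```

```bash
python3 -m creep '{"delta_rot":[[0,0,-0.104],[0,0,-0.104],[0,0,-0.104],[0,0,-0.104],[0,0,-0.104]],"xyz":[[38,-19.5,0.4],[39.8,-15.5,0.4],[41.2,-11.2,0.4],[42.2,-6.9,0.4],[42.6,-2.4,0.4]],"hand":[94,94,94,94,94]}'
python3 -m creep '{"delta_rot":[[0,0,-0.104],[0,0,-0.104],[0,0,-0.104],[0,0,-0.104],[0,0,-0.104]],"xyz":[[42.7,2,0.4],[42.2,6.5,0.4],[41.3,10.8,0.4],[40,15.1,0.4],[38.2,19.2,0.4]],"hand":[94,94,94,94,94]}'
python3 -m creep '{"delta_rot":[[0,0,-0.104],[0,0,-0.104],[0,0,-0.104],[0,0,0],[0,0,0]],"xyz":[[36,23,0.4],[33.4,26.7,0.4],[30.4,30,0.4],[0,0,0],[0,0,0]],"hand":[94,94,94,94,94]}'
python3 - <<'E'
from bench import *; from h import *; import pickle
s=get_state(); p=camera("wrist"); cv2.imwrite("pics/w1.png",p["color"][:,:,::-1]); pickle.dump(p,open("w1.pkl","wb"))
print(s["tcp_pos"],np.degrees(yaw(s)),s["q"])
E
```

```text
time_s: 1.7
tcp_pos: [0.3858, -0.4383, 0.2036]
ee_rot: [0.0, 0.898, 0.44, 0.0]
ft_force: [0.6, 0.0, -0.4]
gripper_width: 0.0941
time_s: 2.2
tcp_pos: [0.5253, -0.2764, 0.2017]
ee_rot: [0.0, 0.754, 0.656, 0.0]
ft_force: [0.0, -0.1, -0.1]
gripper_width: 0.0943
time_s: 2.7
tcp_pos: [0.6084, -0.1802, 0.2001]
ee_rot: [-0.0, 0.644, 0.765, -0.0]
ft_force: [-0.3, 0.3, 0.4]
gripper_width: 0.0942
[ 0.60844724 -0.18022253  0.20011442] 99.74983437099694 [-4.66191957e-01  2.14456030e-01  1.60385164e+00 -3.70821461e-04
  1.32350661e+00 -6.36267829e-01]
```

View pics/w1.png

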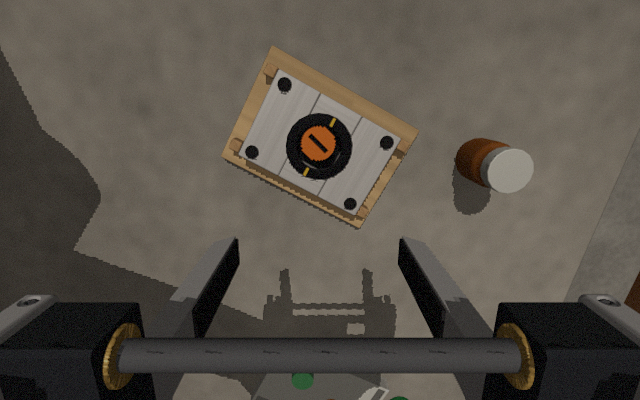

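The wrist view shows the stud at about (318,143), with the slot running up-left to down-right and the yellow marks at (333,122) and (306,172). I'll measure them precisely.

Run:
```python
from h import *; import pickle
p=pickle.load(open("w1.pkl","rb")); a=p["color"].astype(int); 
sub=np.zeros(a.shape[:2],bool); sub[95:195,270:370]=1
o=((a[...,0]>150)&(a[...,0]-a[...,2]>80)&(a[...,1]<a[...,0]*.65)&sub).astype(np.uint8)
y=((a[...,0]>120)&(a[...,1]>a[...,0]*.65)&(a[...,0]-a[...,2]>70)&sub).astype(np.uint8)
c=max(cv2.findContours(o,0,1)[0],key=cv2.contourArea); e=cv2.fitEllipse(cv2.convexHull(c)); print("ell",e, pz(p,e[0],.042))
hull=np.zeros(o.shape,np.uint8); cv2.drawContours(hull,[cv2.convexHull(c)],-1,1,-1)
g=a.sum(2); m=(cv2.erode(hull,np.ones((5,5)))>0)&(g<200); v,u=np.nonzero(m); print("slot n",len(u))
P=np.array([pz(p,(i,j),.042)[:2] for i,j in zip(u,v)]); ctr=P.mean(0); w,V=np.linalg.eigh(np.cov(P.T)); d=V[:,1]*np.sign(V[0,1]); print("slot ctr",ctr,"ang",np.degrees(np.arctan2(d[1],d[0])),np.sqrt(w*12)*1000)
n,l,st,ce=cv2.connectedComponentsWithStats(y)
M=[pz(p,ce[i],.041)[:2] for i in range(1,n) if st[i,4]>8]; print([(ce[i],st[i,4]) for i in range(1,n)],M)
if len(M)==2: 
    d=M[0]-M[1]; print("centre",np.mean(M,0),np.degrees(np.arctan2(d[1],d[0])),np.linalg.norm(d))
k=(g<130)&sub; c=max(cv2.findContours(k.astype(np.uint8),0,1)[0],key=cv2.contourArea); e=cv2.fitEllipse(cv2.convexHull(c)); print("ring",e,pz(p,e[0],.041))
z=cv2.resize(p["color"][90:200,260:380,::-1],None,fx=5,fy=5,interpolation=cv2.INTER_CUBIC); cv2.imwrite("pics/w1z.png",z)
```

```text
ell ((317.7587585449219, 142.98899841308594), (32.57548904418945, 34.16340255737305), 33.36046600341797) [ 0.59992308 -0.1362017   0.042     ]
slot n 118
slot ctr [ 0.59980849 -0.13600409] ang -34.811275214417535 [ 4.98365359 23.76692621]
[(array([332.33333333, 121.83333333]), np.int32(24)), (array([305.60869565, 171.34782609]), np.int32(23))] [array([ 0.61067327, -0.11330529]), array([ 0.59247341, -0.16722174])]
centre [ 0.60157334 -0.14026352] 71.3475438456289 0.05690534546944803
ring ((318.5113830566406, 145.99014282226562), (65.26385498046875, 65.84066009521484), 157.29864501953125) [ 0.60120571 -0.13916724  0.041     ]
```

View pics/w1z.png

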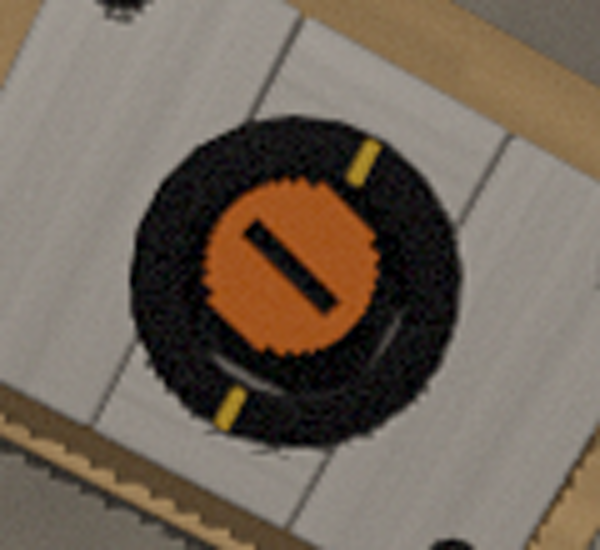

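Run:
```python
from bench import *; from h import *
s=get_state(); plan(s,[.579,.158,.20],np.radians(192),11)
```

```text
turn total -1.612 per row -0.1465
[[30.8, 2.6, 0.0], [30.1, 7.0, 0.0], [28.8, 11.4, 0.0], [26.8, 15.4, 0.0], [24.3, 19.2, 0.0]]
[[21.2, 22.5, 0.0], [17.7, 25.4, 0.0], [13.8, 27.7, 0.0], [9.6, 29.4, 0.0], [5.2, 30.5, 0.0]]
[[0.7, 30.9, 0.0]]
```

```bash
python3 -m creep '{"delta_rot":[[0,0,-0.146],[0,0,-0.146],[0,0,-0.146],[0,0,-0.146],[0,0,-0.146]],"xyz":[[30.8,2.6,0],[30.1,7,0],[28.8,11.4,0],[26.8,15.4,0],[24.3,19.2,0]],"hand":[94,94,94,94,94]}'
python3 -m creep '{"delta_rot":[[0,0,-0.146],[0,0,-0.146],[0,0,-0.146],[0,0,-0.146],[0,0,-0.146]],"xyz":[[21.2,22.5,0],[17.7,25.4,0],[13.8,27.7,0],[9.6,29.4,0],[5.2,30.5,0]],"hand":[94,94,94,94,94]}'
python3 -m creep '{"delta_rot":[[0,0,-0.146],[0,0,0],[0,0,0]],"xyz":[[0.7,30.9,0],[0,0,0],[0,0,0]],"hand":[94,94,94]}'
python3 - <<'E'
from bench import *; from h import *; import pickle
s=get_state(); p=camera("wrist"); cv2.imwrite("pics/w2.png",p["color"][:,:,::-1]); pickle.dump(p,open("w2.pkl","wb"))
z=cv2.resize(p["color"][50:250,200:440,::-1],None,fx=3,fy=3,interpolation=cv2.INTER_CUBIC); cv2.imwrite("pics/w2z.png",z)
print(s["tcp_pos"],np.degrees(yaw(s)),s["q"])
for n in ("key","holder"): print(spot_in(n,p)[:1])
E
```

```text
time_s: 3.25
tcp_pos: [0.5944, -0.0273, 0.2004]
ee_rot: [0.0, 0.328, 0.945, -0.0]
ft_force: [0.2, 0.3, 0.4]
gripper_width: 0.0939
time_s: 3.75
tcp_pos: [0.5821, 0.1269, 0.2005]
ee_rot: [0.0, -0.031, 1.0, -0.0]
ft_force: [0.7, 1.0, 0.4]
gripper_width: 0.094
time_s: 4.05
tcp_pos: [0.5798, 0.1571, 0.2003]
ee_rot: [-0.0, -0.101, 0.995, -0.0]
ft_force: [-0.6, -0.2, 0.0]
gripper_width: 0.094
[0.57981541 0.15712963 0.20029615] -168.44479135816508 [ 7.63365607e-02  1.36207691e-01  1.69248367e+00 -5.39605395e-04
  1.31289621e+00 -1.69599859e+00]
[{'extent': [313.6, 124.4, 330.8, 171.4], 'p': 0.96}]
[{'extent': [298.4, 113.4, 345.0, 174.7], 'p': 0.85}]
```

View pics/w2z.png

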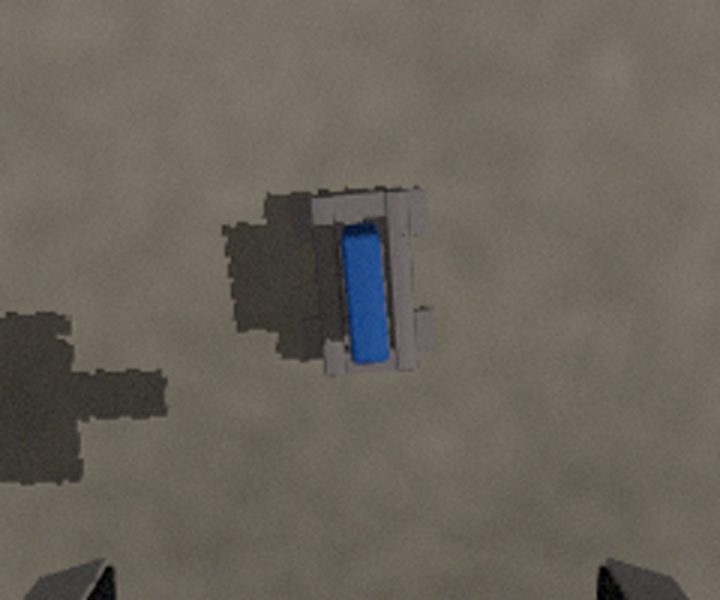

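Run:
```python
from h import *; import pickle
p=pickle.load(open("w2.pkl","rb"))
W=lambda u,v:(200+u/3-.33,50+v/3-.33)
for n,z,c in(("key",.072,[(344,238),(379,236),(388,361),(352,363)]),("stand",.03,[(313,200),(410,193),(414,368),(326,375)])):
    m=np.array([pz(p,W(*q),z)[:2] for q in c]); print(n,m,m.mean(0)); d=(m[0]+m[1]-m[2]-m[3])/2; print(np.linalg.norm(d),np.degrees(np.arctan2(d[1],d[0])),np.linalg.norm(m[0]-m[1]))
a=p["color"].astype(int); b=((a[...,2]-a[...,0]>70)&(a[...,2]>150)); b[:100]=0;b[200:]=0;b[:,:280]=0;b[:,360:]=0
r=cv2.minAreaRect(np.argwhere(b)[:,::-1].astype(np.float32)); q=cv2.boxPoints(r); m=np.array([pz(p,x,.072)[:2] for x in q]);print(r,m,m.mean(0))
# predicted outline with handle tops
for yawd in (11,13):
    R2=R.from_euler('z',yawd,degrees=True)
    for nm,z,hx,hy in(("key",.072,.02,.006),("st",.03,.031,.0165)):
        X=R2.apply([[hx,hy,0],[-hx,hy,0],[-hx,-hy,0],[hx,-hy,0]])+[.5397,.1495,z]; print(yawd,nm,((proj(p,X)+.33-[200,50])*3).round().tolist())
```

```text
key [[0.52108639 0.14230603]
 [0.51837301 0.15256984]
 [0.55540112 0.16331426]
 [0.55830058 0.152374  ]] [0.53829028 0.15264103]
0.038552155225728205 -164.3401875372726 0.01061641608306688
stand [[0.51409129 0.12957834]
 [0.50519585 0.16143905]
 [0.5640036  0.17593112]
 [0.57283691 0.14562063]] [0.53903191 0.15314229]
0.06072714188923984 -165.4392611630782 0.03307919781523814
((0.0, 0.0), (0.0, 0.0), 0.0) [[ 0.47127438 -0.13078061]
 [ 0.47127438 -0.13078061]
 [ 0.47127438 -0.13078061]
 [ 0.47127438 -0.13078061]] [ 0.47127438 -0.13078061]
11 key [[373.0, 367.0], [375.0, 237.0], [336.0, 237.0], [335.0, 367.0]]
11 st [[400.0, 374.0], [405.0, 195.0], [308.0, 194.0], [308.0, 373.0]]
13 key [[376.0, 366.0], [373.0, 236.0], [333.0, 237.0], [337.0, 367.0]]
13 st [[403.0, 372.0], [401.0, 193.0], [304.0, 195.0], [311.0, 374.0]]
```

Run:
```python
from bench import *; from h import *
s=get_state(); print(go(s,[.5387,.152,.036],np.radians(-165.2)))
```

```text
(array([ 41.4,   3.8, 164.3]), np.float64(-0.05728722412229237))
```

```bash
python3 -m creep '{"delta_rot":[[0,0,0],[0,0,-0.057],[0,0,0],[0,0,0],[0,0,0]],"xyz":[[41.4,3.8,20],[0,0,30],[0,0,40],[0,0,0],[0,0,0]],"hand":[60,60,60,60,60]}'
python3 - <<'E'
from bench import *; from h import *; import pickle
s=get_state(); p=camera("wrist"); cv2.imwrite("pics/w3.png",p["color"][:,:,::-1]); pickle.dump(p,open("w3.pkl","wb"))
print(s["tcp_pos"],np.degrees(yaw(s)),go(s,[.5387,.152,.036],np.radians(-165.2)))
E
```

```text
time_s: 4.7
tcp_pos: [0.5387, 0.1527, 0.1106]
ee_rot: [-0.0, -0.129, 0.992, -0.0]
ft_force: [1.0, 0.3, -0.0]
gripper_width: 0.0606
[0.53866118 0.15270633 0.11055052] -165.1325461874606 (array([ 0.1, -0.7, 74.6]), np.float64(0.001177291121835733))
```

View pics/w3.png

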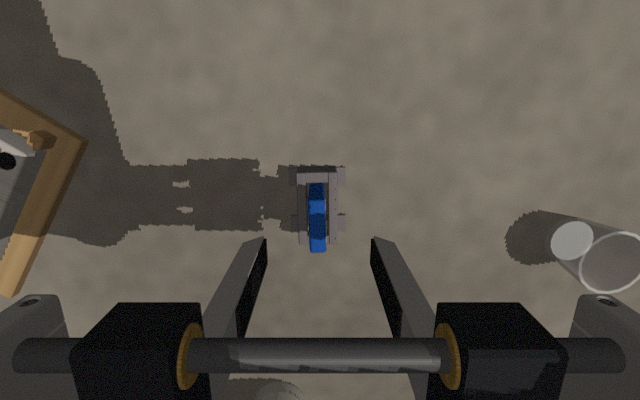

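The key top sits at (317,215), midway between the fingers and parallel to them. Next I'll descend and grip.

```bash
python3 -m creep '{"delta_rot":[[0,0,0],[0,0,0],[0,0,0],[0,0,0]],"xyz":[[0,0,30],[0,0,25],[0,0,19],[0,0,0]],"hand":[60,60,60,60]}'
python3 -m creep '{"delta_rot":[[0,0,0],[0,0,0],[0,0,0],[0,0,0],[0,0,0]],"xyz":[[0,0,0],[0,0,0],[0,0,0],[0,0,0],[0,0,0]],"hand":[0,0,0,0,0]}'
python3 -m creep '{"delta_rot":[[0,0,0],[0,0,0],[0,0,0],[0,0,0],[0,0,0]],"xyz":[[0,0,0],[0,0,0],[0,0,0],[0,0,0],[0,0,0]],"hand":[0,0,0,0,0]}'
python3 - <<'E'
from bench import *; from h import *
p=camera("wrist"); cv2.imwrite("pics/w4.png",p["color"][:,:,::-1])
E
```

```text
time_s: 5.15
tcp_pos: [0.5384, 0.1533, 0.036]
ee_rot: [-0.001, -0.13, 0.992, 0.0]
ft_force: [-1.0, 0.7, -1.0]
gripper_width: 0.0598
time_s: 5.65
tcp_pos: [0.5389, 0.1536, 0.0368]
ee_rot: [0.0, -0.13, 0.991, -0.0]
ft_force: [0.4, 1.1, -0.9]
gripper_width: 0.0233
time_s: 6.15
tcp_pos: [0.5386, 0.1535, 0.0364]
ee_rot: [0.0, -0.13, 0.991, -0.0]
ft_force: [-0.2, 0.3, 1.3]
gripper_width: 0.012
```

View pics/w4.png

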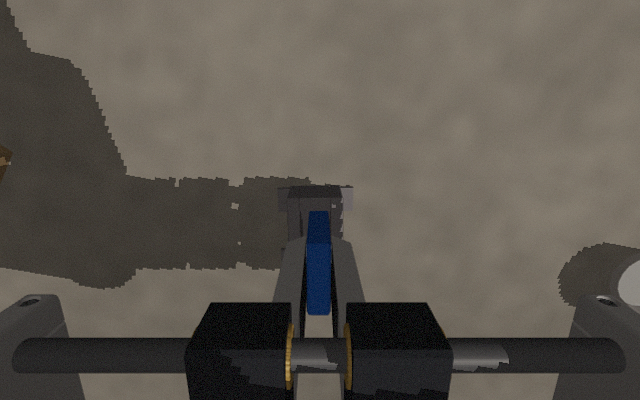

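```bash
python3 -m creep '{"delta_rot":[[0,0,0],[0,0,0],[0,0,0],[0,0,0],[0,0,0]],"xyz":[[0,0,-20],[0,0,-30],[0,0,-30],[0,0,-20],[0,0,0]],"hand":[0,0,0,0,0]}'
python3 - <<'E'
from bench import *; from h import *
s=get_state(); plan(s,[.5998,-.1361,.130],np.radians(145.2),10)
E
```

```text
time_s: 6.7
tcp_pos: [0.5407, 0.1538, 0.1394]
ee_rot: [0.003, -0.13, 0.991, -0.0]
ft_force: [1.3, -0.5, -1.0]
gripper_width: 0.0124
turn total 0.869 per row 0.0869
[[1.8, -29.5, 1.0], [-0.8, -29.6, 1.0], [-3.3, -29.4, 1.0], [-5.9, -29.0, 1.0], [-8.4, -28.4, 1.0]]
[[-10.8, -27.5, 1.0], [-13.2, -26.5, 1.0], [-15.4, -25.3, 1.0], [-17.5, -23.8, 1.0], [-19.5, -22.2, 1.0]]
```

```bash
python3 -m creep '{"delta_rot":[[0,0,0.087],[0,0,0.087],[0,0,0.087],[0,0,0.087],[0,0,0.087]],"xyz":[[1.8,-29.5,1],[-0.8,-29.6,1],[-3.3,-29.4,1],[-5.9,-29,1],[-8.4,-28.4,1]],"hand":[0,0,0,0,0]}'
python3 -m creep '{"delta_rot":[[0,0,0.087],[0,0,0.087],[0,0,0.087],[0,0,0.087],[0,0,0.087]],"xyz":[[-10.8,-27.5,1],[-13.2,-26.5,1],[-15.4,-25.3,1],[-17.5,-23.8,1],[-19.5,-22.2,1]],"hand":[0,0,0,0,0]}'
python3 -m creep '{"delta_rot":[[0,0,0],[0,0,0],[0,0,0]],"xyz":[[0,0,10],[0,0,10],[0,0,0]],"hand":[0,0,0]}'
python3 - <<'E'
from bench import *; from h import *; import pickle
s=get_state(); 
for n in("wrist","side"):
    p=camera(n); cv2.imwrite(f"pics/{n}5.png",p["color"][:,:,::-1]); pickle.dump(p,open(n+"5.pkl","wb"))
    if n=="side": cv2.imwrite("pics/side5z.png",cv2.resize(p["color"][220:360,260:440,::-1],None,fx=4.2,fy=4.2,interpolation=cv2.INTER_CUBIC))
print(s["tcp_pos"],np.degrees(yaw(s)),s["q"],go(s,[.5998,-.1361,.1],np.radians(145.2)),s["ee_rot"])
E
```

```text
time_s: 7.2
tcp_pos: [0.567, 0.0076, 0.1291]
ee_rot: [-0.001, 0.089, 0.996, 0.0]
ft_force: [0.6, -0.3, -0.8]
gripper_width: 0.0118
time_s: 7.7
tcp_pos: [0.5964, -0.1372, 0.1239]
ee_rot: [-0.001, 0.302, 0.953, 0.0]
ft_force: [0.3, -0.0, -0.5]
gripper_width: 0.0119
time_s: 8.0
tcp_pos: [0.5951, -0.1346, 0.1027]
ee_rot: [-0.003, 0.299, 0.954, 0.0]
ft_force: [-1.1, 0.7, -1.2]
gripper_width: 0.0119
[ 0.59506968 -0.13461449  0.10270548] 145.1957020451892 [-4.08224113e-01  2.67397219e-01  1.73004410e+00  3.04761337e-04
  1.15032031e+00 -1.37169900e+00] (array([-4.7,  1.5,  2.7]), np.float64(-7.501346255045505e-05)) [-3.05313533e-03  2.99073777e-01  9.54224996e-01  4.60092672e-04]
```

View pics/wrist5.png

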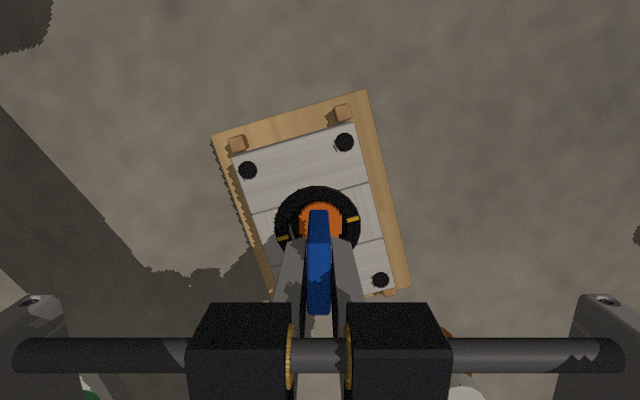

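View pics/side5z.png

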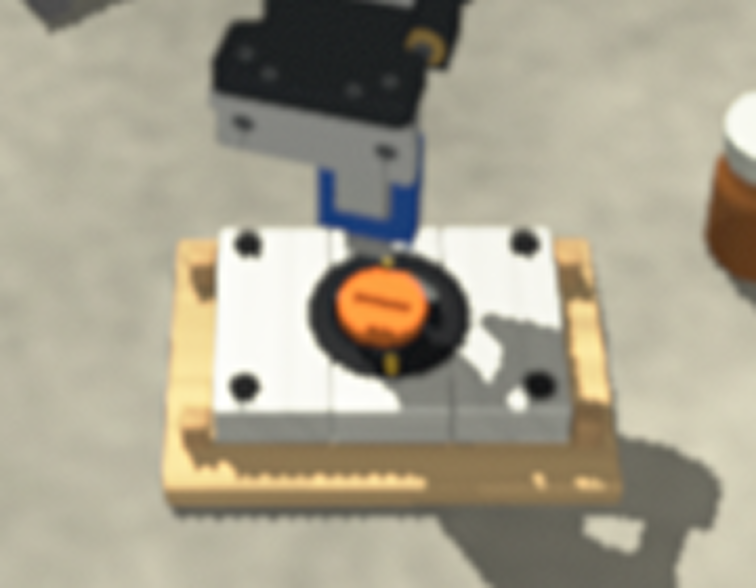

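Run:
```python
from bench import *; from h import *; import pickle
s=get_state(); p=pickle.load(open("wrist5.pkl","rb")); q=pickle.load(open("side5.pkl","rb"))
T=lambda X: rot(s["ee_rot"]).apply(X)+s["tcp_pos"]
a=p["color"].astype(int); b=(a[...,2]-a[...,0]>40)&(a[...,2]>80); v,u=np.nonzero(b); print("blue",u.min(),u.max(),v.min(),v.max())
for vv in (212,225,235,245,260,280,300,312): print(vv,u[v==vv].min(),u[v==vv].max(), a[vv,317])
for x0 in (-2,0,2):
    print(x0,proj(p,T(np.array([[20+x0,0,17],[20+x0,6,-37],[20+x0,-6,-37],[-20+x0,6,-37],[-20+x0,-6,-37]])/1000)).round(1).tolist())
    print("  side tip corners",((proj(q,T(np.array([[10+x0,0,31],[-10+x0,0,31],[20+x0,0,17],[-20+x0,0,17],[20+x0,-6,-37]])/1000))-[260,220]+.4)*4.2).round().tolist())
```

```text
blue 307 330 210 282
212 317 327 [20 40 81]
225 316 328 [24 44 82]
235 311 329 [17 42 83]
245 307 330 [ 22  61 125]
260 307 330 [ 34  70 126]
280 310 321 [ 28  68 129]Traceback (most recent call last):
  File "<stdin>", line 5, in <module>
    return umr_minimum(a, axis, None, out, keepdims, initial, where)
ValueError: zero-size array to reduction operation minimum which has no identity
```

Run:
```python
from bench import *; from h import *; import pickle
s=get_state(); p=pickle.load(open("wrist5.pkl","rb")); q=pickle.load(open("side5.pkl","rb"))
T=lambda X: rot(s["ee_rot"]).apply(X)+s["tcp_pos"]
for x0 in (-2,0,2):
    print(x0,proj(p,T(np.array([[20+x0,0,17],[20+x0,6,-37],[20+x0,-6,-37],[-20+x0,6,-37],[-20+x0,-6,-37]])/1000)).round(1).tolist())
    print("  side tip corners",((proj(q,T(np.array([[10+x0,0,31],[-10+x0,0,31],[20+x0,0,17],[-20+x0,0,17],[20+x0,-6,-37]])/1000))-[260,220]+.4)*4.2).round().tolist())
cv2.imwrite("pics/w5z.png",cv2.resize(p["color"][190:325,265:375,::-1],None,fx=4.4,fy=4.4,interpolation=cv2.INTER_CUBIC))
cv2.imwrite("pics/s5z.png",cv2.resize(q["color"][255:300,325:375,::-1],None,fx=12,fy=12,interpolation=cv2.INTER_CUBIC))
```

```text
-2 [[318.3, 216.9], [331.0, 255.2], [305.2, 255.1], [330.1, 328.3], [306.1, 328.3]]
  side tip corners [[348.0, 243.0], [397.0, 254.0], [324.0, 214.0], [423.0, 235.0], [320.0, 128.0]]
0 [[318.3, 213.8], [331.0, 251.2], [305.1, 251.2], [330.1, 324.9], [306.0, 324.9]]
  side tip corners [[344.0, 242.0], [392.0, 253.0], [319.0, 213.0], [418.0, 234.0], [315.0, 127.0]]
2 [[318.3, 210.7], [331.1, 247.3], [305.1, 247.2], [330.2, 321.4], [306.0, 321.4]]
  side tip corners [[339.0, 241.0], [387.0, 252.0], [314.0, 212.0], [413.0, 233.0], [310.0, 126.0]]
```

View pics/w5z.png

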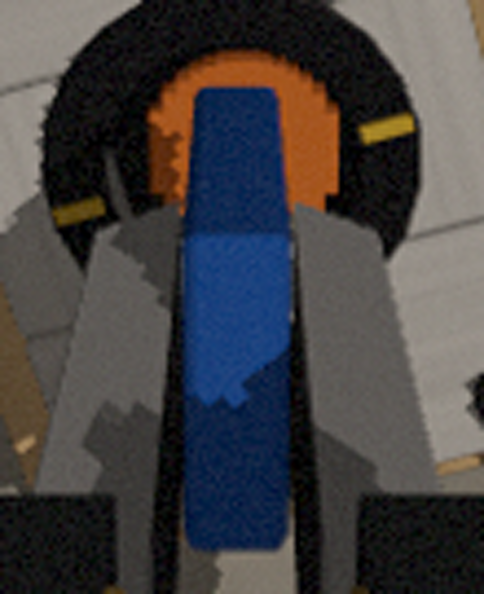

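View pics/s5z.png

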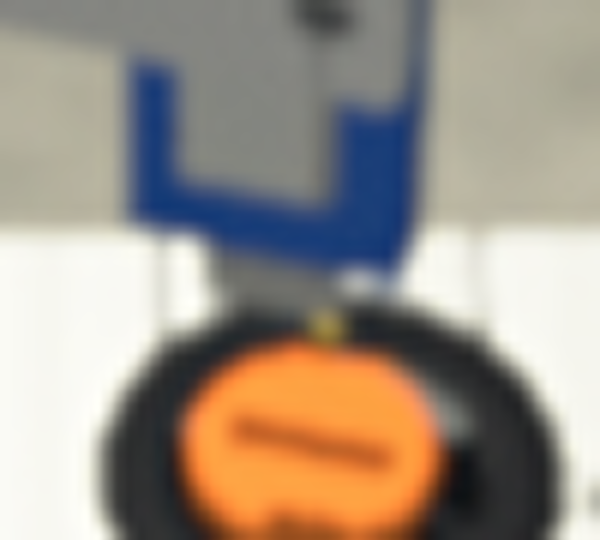

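```bash
cat > fitkey.py <<'E'
from h import *
from scipy.optimize import least_squares
def fit(s,obs):
    """obs: list of (pic, key-frame point mm, pixel); pose params: x0,y0 (mm), tip depth below TCP (mm), pitch about tool y, roll about tool x"""
    def P(v):
        x0,y0,z0,pi,ro=v
        r=[]
        for p,X,uv in obs:
            k=R.from_rotvec([ro,pi,0]).apply(np.array([X[0],X[1],-X[2]]))+[x0,y0,z0]
            r+=list(proj(p,rot(s["ee_rot"]).apply(k/1000)+s["tcp_pos"])[0]-uv)
        r+= [y0/1.0, pi*30, ro*60]
        return r
    f=least_squares(P,[0,0,31,0,0]); print("x0 y0 tip pitch roll",f.x.round(3)); print(np.array(P(f.x)[:-3]).reshape(-1,2).round(1).tolist())
E
python3 - <<'E'
from bench import *; from fitkey import *; import pickle
s=get_state(); p=pickle.load(open("wrist5.pkl","rb")); q=pickle.load(open("side5.pkl","rb"))
W=lambda u,v:np.array([265+u/4.4-.4,190+v/4.4-.4]); S=lambda u,v:np.array([325+u/12-.5,255+v/12-.5])
w=[(p,(20,6,14),W(280,88)),(p,(20,-6,14),W(196,88)),(p,(20,6,68),W(292,234)),(p,(20,-6,68),W(183,234)),(p,(-20,6,68),W(289,550)),(p,(-20,-6,68),W(183,548))]
ss=[(q,(20,-6,14),S(130,220)),(q,(-20,-6,14),S(395,280)),(q,(10,-1.5,0),S(232,305))]
fit(s,w);fit(s,w+ss);fit(s,ss)
E
```

```text
x0 y0 tip pitch roll [ 1.4900e-01  2.0800e-01  3.8484e+01 -1.0000e-02 -1.0000e-03]
[[-0.3, -0.1], [0.1, -0.1], [-0.1, 0.0], [-0.1, -0.0], [-0.3, -0.1], [0.6, 0.3]]
x0 y0 tip pitch roll [ 4.8500e-01  5.6800e-01  3.6189e+01 -2.3000e-02 -6.0000e-03]
[[0.3, 0.2], [0.5, 0.1], [0.1, -0.6], [-0.2, -0.7], [-0.0, 0.9], [0.5, 1.2], [-1.1, 2.2], [0.3, 1.8], [-2.9, -0.1]]
x0 y0 tip pitch roll [-1.5950e+00  4.1000e-02  3.1899e+01 -2.1000e-02  2.0000e-03]
[[0.1, 0.8], [1.6, 0.5], [-1.7, -1.3]]
```

```bash
python3 -m creep '{"delta_rot":[[0,0,0],[0,0,0],[0,0,0],[0,0,0]],"xyz":[[-4.7,1.5,5],[0,0,7],[0,0,4],[0,0,0]],"hand":[0,0,0,0]}'
python3 - <<'E'
from bench import *; from h import *; import pickle
s=get_state(); 
for n in("side","wrist"):
    p=camera(n); pickle.dump(p,open(n+"6.pkl","wb"))
    if n=="side": cv2.imwrite("pics/side6z.png",cv2.resize(p["color"][250:310,315:385,::-1],None,fx=10,fy=10,interpolation=cv2.INTER_CUBIC))
    else: cv2.imwrite("pics/wrist6z.png",cv2.resize(p["color"][160:325,245:395,::-1],None,fx=3.6,fy=3.6,interpolation=cv2.INTER_CUBIC))
print(s["tcp_pos"],np.degrees(yaw(s)),go(s,[.5998,-.1361,.08],np.radians(145.2)),s["ft_force"],s["ee_rot"])
E
```

```text
time_s: 8.5
tcp_pos: [0.6014, -0.1374, 0.0892]
ee_rot: [-0.001, 0.3, 0.954, 0.0]
ft_force: [0.1, 0.1, -1.0]
gripper_width: 0.0117
[ 0.6014227  -0.13743762  0.08920216] 145.13225192363976 (array([2.1, 0.2, 9.2]), np.float64(-0.0011824269943789822)) [ 0.09053539  0.09238613 -1.02309454] [-8.92753188e-04  2.99604637e-01  9.54063024e-01  1.04707965e-04]
```

View pics/side6z.png

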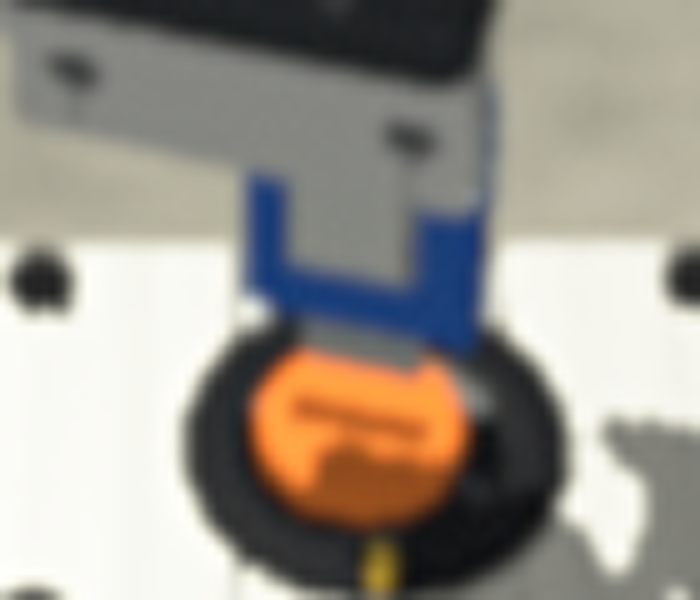

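View pics/wrist6z.png

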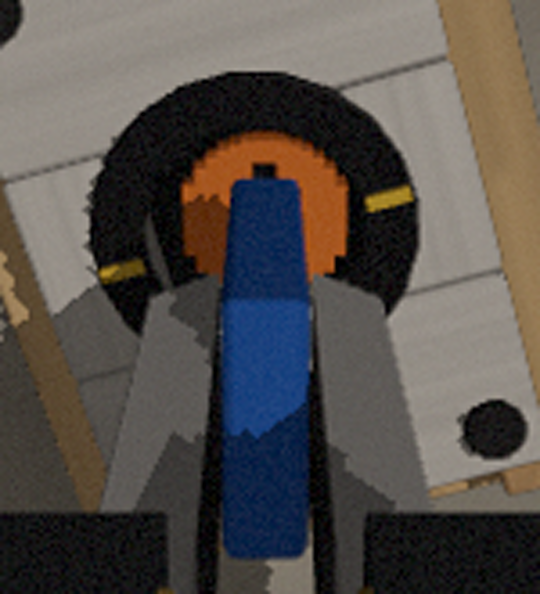

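Run:
```python
from bench import *; from fitkey import *; import pickle
s=get_state(); p=pickle.load(open("wrist6.pkl","rb")); q=pickle.load(open("side6.pkl","rb"))
print(s["tcp_pos"],s["ee_rot"],s["qvel"].round(3))
W=lambda u,v:np.array([245+u/3.6-.4,160+v/3.6-.4]); S=lambda u,v:np.array([315+u/10-.5,250+v/10-.5])
tf=lambda X: rot(s["ee_rot"]).inv().apply(X-s["tcp_pos"])*1000
print("slot far end in tool",tf(pz(p,W(264,163),.042)))
print("slot side view in tool",[tf(pz(q,S(*c),.042)).round(1) for c in [(295,408),(425,432)]])
print("slot by w1",tf(np.array([.5998,-.1361,.042])))
w=[(p,(20,6,14),W(299,181)),(p,(20,-6,14),W(235,181)),(p,(20,6,68),W(309,299)),(p,(20,-6,68),W(222,297)),(p,(-20,6,68),W(306,557)),(p,(-20,-6,68),W(222,557))]
ss=[(q,(20,-6,14),S(249,290)),(q,(-20,-6,14),S(470,350)),(q,(10,-1.5,0),S(300,345)),(q,(-10,-1.5,0),S(420,370))]
fit(s,w);fit(s,w+ss);fit(s,ss)
```

```text
[ 0.60192907 -0.13777541  0.09009051] [-1.66653551e-04  2.99691673e-01  9.54036096e-01  2.82161220e-05] [-0.002 -0.004 -0.006 -0.001 -0.002 -0.001]
slot far end in tool [14.30259249  0.22906101 48.09529279]
slot side view in tool [array([11.5, -0.3, 48.1]), array([-11.1,   0.6,  48.1])]
slot by w1 [ 2.68857378  0.1591964  48.09140648]
x0 y0 tip pitch roll [-1.5410e+00  6.5400e-01  3.6876e+01 -1.9000e-02 -2.0000e-03]
[[0.2, -0.0], [-0.7, -0.1], [0.1, -0.1], [-0.4, 0.4], [0.1, -0.1], [0.3, -0.1]]
x0 y0 tip pitch roll [-1.9000e-02  9.5400e-01  3.3361e+01 -2.4000e-02 -6.0000e-03]
[[0.7, -0.7], [-0.5, -0.8], [0.5, -0.7], [-0.7, -0.2], [0.4, 1.2], [0.1, 1.1], [-1.1, 1.7], [0.1, 0.4], [0.4, 1.0], [-0.1, 0.8]]
x0 y0 tip pitch roll [-2.6700e-01  1.8000e-02  2.9878e+01  1.0000e-02  1.0000e-03]
[[-0.8, 0.5], [0.5, -0.3], [0.4, -0.1], [-0.1, -0.0]]
```

```bash
python3 -m creep '{"delta_rot":[[0,0,0],[0,0,0],[0,0,0],[0,0,0]],"xyz":[[1.5,0.2,4],[0,0,4],[0,0,3],[0,0,0]],"hand":[0,0,0,0]}'
for i in 1 2; do :; done
python3 -m creep '{"delta_rot":[[0,0,0],[0,0,0],[0,0,0]],"xyz":[[0,0,1.5],[0,0,0],[0,0,0]],"hand":[0,0,0]}'
python3 -m creep '{"delta_rot":[[0,0,0],[0,0,0],[0,0,0]],"xyz":[[0,0,1.5],[0,0,0],[0,0,0]],"hand":[0,0,0]}'
python3 - <<'E'
from bench import *; from h import *; import pickle
s=get_state(); 
for n in("side","wrist"):
    p=camera(n); pickle.dump(p,open(n+"7.pkl","wb"))
    if n=="side": cv2.imwrite("pics/side7z.png",cv2.resize(p["color"][250:310,315:385,::-1],None,fx=10,fy=10,interpolation=cv2.INTER_CUBIC))
    else: cv2.imwrite("pics/wrist7z.png",cv2.resize(p["color"][160:325,245:395,::-1],None,fx=3.6,fy=3.6,interpolation=cv2.INTER_CUBIC))
print(s["tcp_pos"],np.degrees(yaw(s)),go(s,[.5998,-.1361,.08],np.radians(145.2)),s["ft_force"],s["ee_rot"])
E
```

```text
time_s: 9.0
tcp_pos: [0.6005, -0.1367, 0.0785]
ee_rot: [-0.001, 0.3, 0.954, 0.0]
ft_force: [0.3, 0.9, -0.4]
gripper_width: 0.0117
time_s: 9.3
tcp_pos: [0.601, -0.1369, 0.0778]
ee_rot: [0.0, 0.3, 0.954, -0.0]
ft_force: [0.2, 0.0, -0.7]
gripper_width: 0.0118
time_s: 9.6
tcp_pos: [0.6009, -0.1368, 0.0762]
ee_rot: [-0.0, 0.3, 0.954, -0.0]
ft_force: [-0.0, -0.1, -0.6]
gripper_width: 0.0122
[ 0.6008899  -0.13681132  0.07621902] 145.120529544655 (array([ 1.3, -0. , -3.8]), np.float64(-0.0013870211038295999)) [-0.00473224 -0.12326885 -0.62288967] [-4.38105387e-05  2.99702495e-01  9.54032710e-01 -2.76551375e-06]
```

View pics/side7z.png

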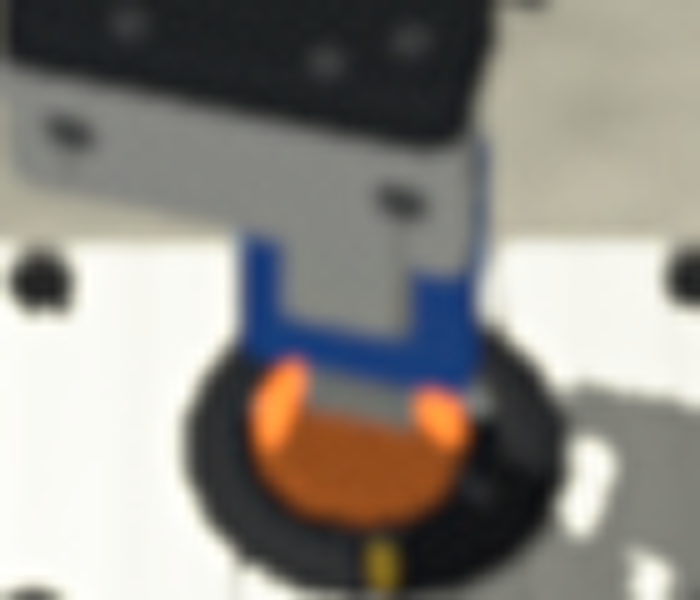

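View pics/wrist7z.png

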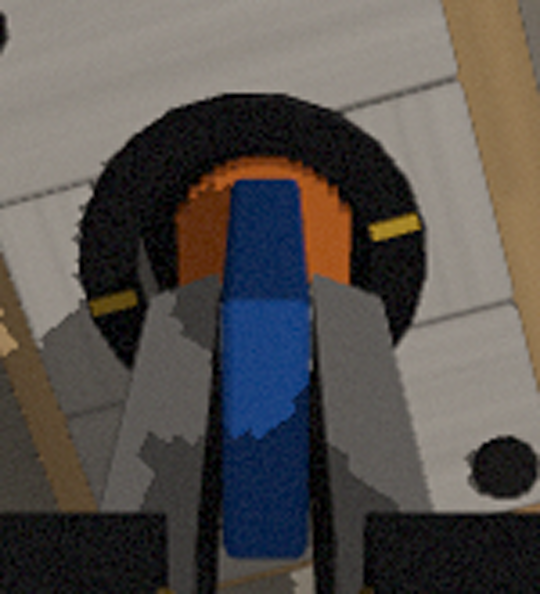

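```bash
for i in 1; do python3 -m creep '{"delta_rot":[[0,0,0],[0,0,0]],"xyz":[[0,0,1],[0,0,0]],"hand":[0,0]}'
python3 -m creep '{"delta_rot":[[0,0,0],[0,0,0]],"xyz":[[0,0,1],[0,0,0]],"hand":[0,0]}'
python3 -m creep '{"delta_rot":[[0,0,0],[0,0,0]],"xyz":[[0,0,1],[0,0,0]],"hand":[0,0]}'; done
python3 - <<'E'
from bench import *; from h import *; import pickle
for i in range(3):
    p=camera("side"); s=get_state(); print(s["tcp_pos"],s["ft_force"],s["wrist_torque"])
cv2.imwrite("pics/side8z.png",cv2.resize(p["color"][250:310,315:385,::-1],None,fx=10,fy=10,interpolation=cv2.INTER_CUBIC))
E
```

```text
time_s: 9.9
tcp_pos: [0.6008, -0.1368, 0.0751]
ee_rot: [-0.0, 0.3, 0.954, 0.0]
ft_force: [0.1, -0.0, -0.2]
gripper_width: 0.0116
time_s: 10.1
tcp_pos: [0.6008, -0.1368, 0.0741]
ee_rot: [-0.0, 0.3, 0.954, 0.0]
ft_force: [0.3, 0.3, -0.4]
gripper_width: 0.0119
time_s: 10.3
tcp_pos: [0.6008, -0.1368, 0.0731]
ee_rot: [-0.0, 0.3, 0.954, 0.0]
ft_force: [-0.2, -1.3, -0.5]
gripper_width: 0.0118
[ 0.60085138 -0.13683514  0.07316372] [ 0.1183518   0.56388339 -0.8959669 ] [-0.00269791 -0.13854675 -0.01215188]
[ 0.60086742 -0.13682889  0.07318094] [-0.26760075  0.09490625 -1.04459449] [ 0.00623208 -0.10909328 -0.01337133]
[ 0.60091471 -0.13682201  0.07324081] [-0.38070797 -0.94614227 -0.24453268] [ 0.04679383 -0.17188294  0.04972743]
```

View pics/side8z.png

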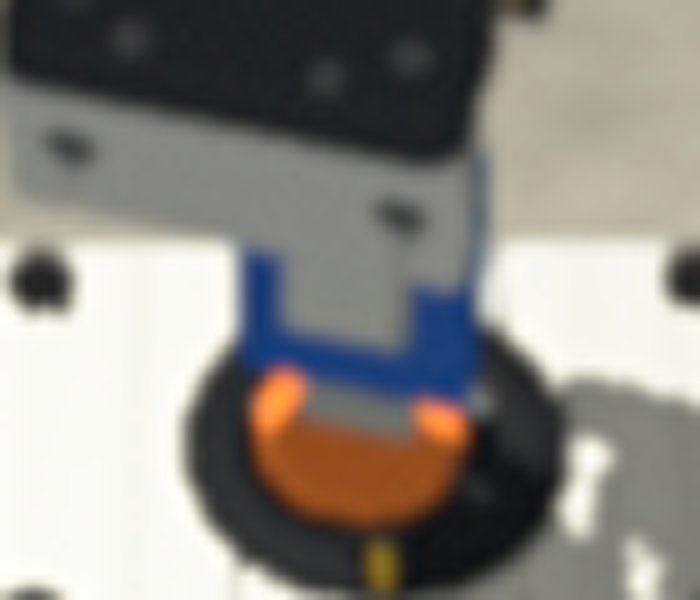

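```bash
python3 -m creep '{"delta_rot":[[0,0,0],[0,0,0]],"xyz":[[0,0,1],[0,0,0]],"hand":[0,0]}'
python3 -m creep '{"delta_rot":[[0,0,0],[0,0,0]],"xyz":[[0,0,1],[0,0,0]],"hand":[0,0]}'
python3 -m creep '{"delta_rot":[[0,0,0],[0,0,0]],"xyz":[[0,0,1],[0,0,0]],"hand":[0,0]}'
python3 - <<'E'
from bench import *; from h import *; import pickle
for i in range(3):
    p=camera("side"); s=get_state(); print(s["tcp_pos"],s["ft_force"],s["wrist_torque"])
cv2.imwrite("pics/side9z.png",cv2.resize(p["color"][250:310,315:385,::-1],None,fx=10,fy=10,interpolation=cv2.INTER_CUBIC))
E
```

```text
time_s: 10.65
tcp_pos: [0.6009, -0.1368, 0.0721]
ee_rot: [-0.0, 0.3, 0.954, 0.0]
ft_force: [0.1, -0.2, 0.1]
gripper_width: 0.0118
time_s: 10.85
tcp_pos: [0.6008, -0.1368, 0.0711]
ee_rot: [-0.0, 0.3, 0.954, 0.0]
ft_force: [-0.2, 0.5, -1.3]
gripper_width: 0.0118
time_s: 11.05
tcp_pos: [0.6008, -0.1368, 0.0701]
ee_rot: [-0.0, 0.3, 0.954, 0.0]
ft_force: [-1.2, -0.4, -0.7]
gripper_width: 0.0122
[ 0.60084426 -0.13678473  0.07013417] [ 0.24131105 -0.19760448 -0.48886367] [-0.00803662 -0.11484962 -0.04289159]
[ 0.60087027 -0.1368175   0.07020219] [-0.25437849  0.23643109 -0.49523366] [ 0.03449225 -0.14004568 -0.03076782]
[ 0.60092509 -0.13682551  0.07025898] [-0.23039465  0.57649356 -0.16319541] [-0.0132849  -0.09881038 -0.01045485]
```

View pics/side9z.png

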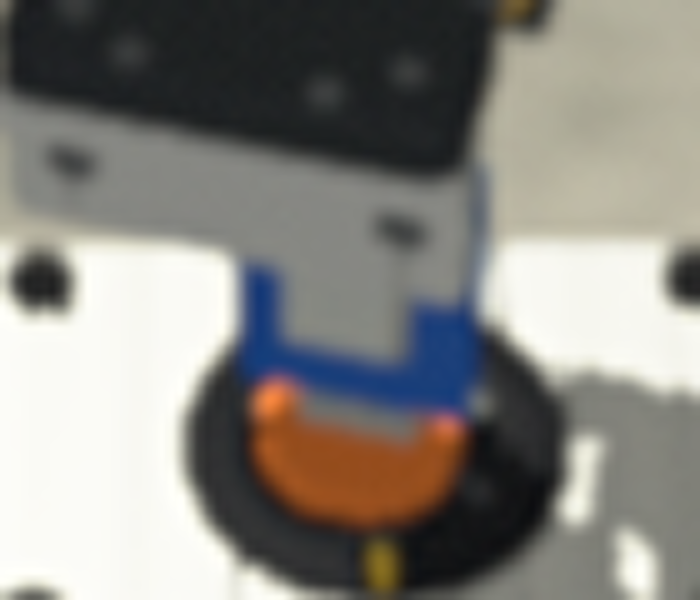

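The visible blade got shorter while its lower edge stayed at row 430, with no force. So the blade is entering the slot freely.

```bash
python3 -m creep '{"delta_rot":[[0,0,0],[0,0,0]],"xyz":[[0,0,1],[0,0,0]],"hand":[0,0]}'
python3 -m creep '{"delta_rot":[[0,0,0],[0,0,0]],"xyz":[[0,0,1],[0,0,0]],"hand":[0,0]}'
python3 - <<'E'
from bench import *; from h import *; import pickle
F=[]
for i in range(4):
    p=camera("side"); s=get_state(); F.append(np.r_[s["ft_force"],s["wrist_torque"]])
print(np.mean(F,0).round(2),s["tcp_pos"])
cv2.imwrite("pics/side10z.png",cv2.resize(p["color"][250:310,315:385,::-1],None,fx=10,fy=10,interpolation=cv2.INTER_CUBIC))
E
```

```text
time_s: 11.4
tcp_pos: [0.6008, -0.1368, 0.0691]
ee_rot: [-0.0, 0.3, 0.954, 0.0]
ft_force: [-0.2, -0.1, -0.7]
gripper_width: 0.012
time_s: 11.6
tcp_pos: [0.601, -0.1369, 0.0683]
ee_rot: [0.0, 0.3, 0.954, -0.0]
ft_force: [-0.6, -0.5, 1.2]
gripper_width: 0.0119
[-0.02 -0.11  0.31  0.04 -0.13  0.01] [ 0.60099708 -0.1368586   0.06834277]
```

View pics/side10z.png

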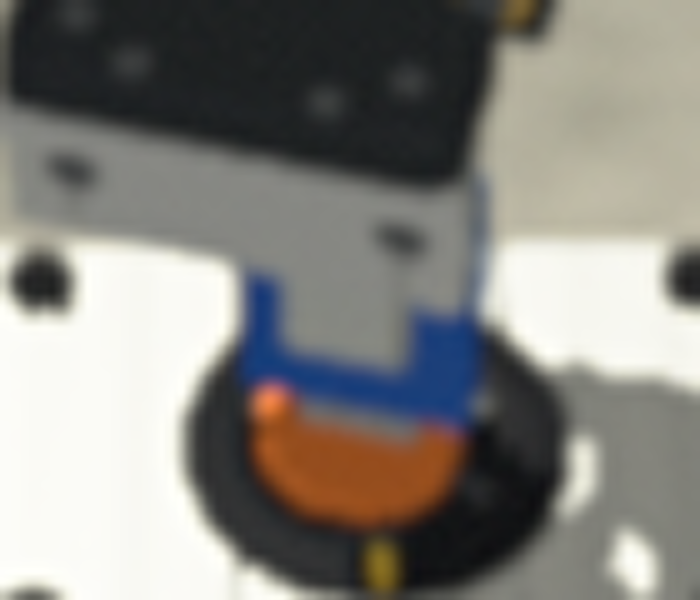

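```bash
python3 -m creep '{"delta_rot":[[0,0,0.06],[0,0,0.06],[0,0,0.06],[0,0,0.06],[0,0,0]],"xyz":[[0,0,-0.5],[0,0,0],[0,0,0],[0,0,0],[0,0,0]],"hand":[0,0,0,0,0]}'
cat > st.py <<'E'
from bench import *; from h import *; import sys
F=[]
for i in range(4):
    p=camera("side"); s=get_state(); r=rot(s["ee_rot"]).inv(); F.append(np.r_[r.apply(s["ft_force"]),r.apply(s["wrist_torque"])])
print("tool-axes F,T",np.mean(F,0).round(2),s["tcp_pos"].round(4),"yaw",np.degrees(yaw(s)).round(2),"w",s["gripper_width"])
if len(sys.argv)>1: cv2.imwrite(sys.argv[1],cv2.resize(p["color"][250:310,315:385,::-1],None,fx=10,fy=10,interpolation=cv2.INTER_CUBIC))
E
python3 st.py pics/s11.png
```

```text
time_s: 12.3
tcp_pos: [0.6007, -0.137, 0.0687]
ee_rot: [-0.0, 0.412, 0.911, -0.0]
ft_force: [-0.3, -0.6, 0.0]
gripper_width: 0.0122
tool-axes F,T [ 0.21 -1.43 -0.42  0.2  -0.06 -0.03] [ 0.6007 -0.1369  0.0687] yaw 131.42 w 0.011738112058632013
```

View pics/s11.png

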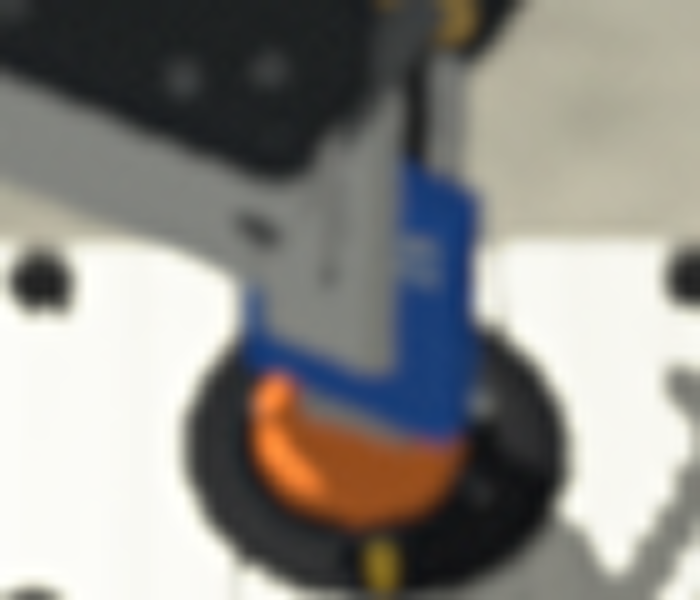

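```bash
python3 -m creep '{"delta_rot":[[0,0,0.08],[0,0,0.08],[0,0,0.08],[0,0,0.08],[0,0,0]],"xyz":[[0,0,0],[0,0,0],[0,0,0],[0,0,0],[0,0,0]],"hand":[0,0,0,0,0]}'
python3 st.py
python3 -m creep '{"delta_rot":[[0,0,0.07],[0,0,0.07],[0,0,0.07],[0,0,0.07],[0,0,0]],"xyz":[[0,0,0],[0,0,0],[0,0,0],[0,0,0],[0,0,0]],"hand":[0,0,0,0,0]}'
python3 st.py pics/s12.png
```

```text
time_s: 13.0
tcp_pos: [0.6007, -0.1369, 0.0687]
ee_rot: [-0.0, 0.551, 0.834, -0.0]
ft_force: [-2.8, -1.2, 0.2]
gripper_width: 0.0116
tool-axes F,T [-0.01 -1.86 -0.12  0.34 -0.17 -0.07] [ 0.6007 -0.1369  0.0687] yaw 113.11 w 0.012131032206637245
time_s: 13.7
tcp_pos: [0.6007, -0.1369, 0.0687]
ee_rot: [-0.0, 0.662, 0.749, -0.0]
ft_force: [-2.1, -2.3, 0.3]
gripper_width: 0.0117
tool-axes F,T [-1.02 -2.5  -0.8   0.42 -0.28 -0.06] [ 0.6007 -0.1369  0.0687] yaw 97.07 w 0.011437977497530448
```

View pics/s12.png

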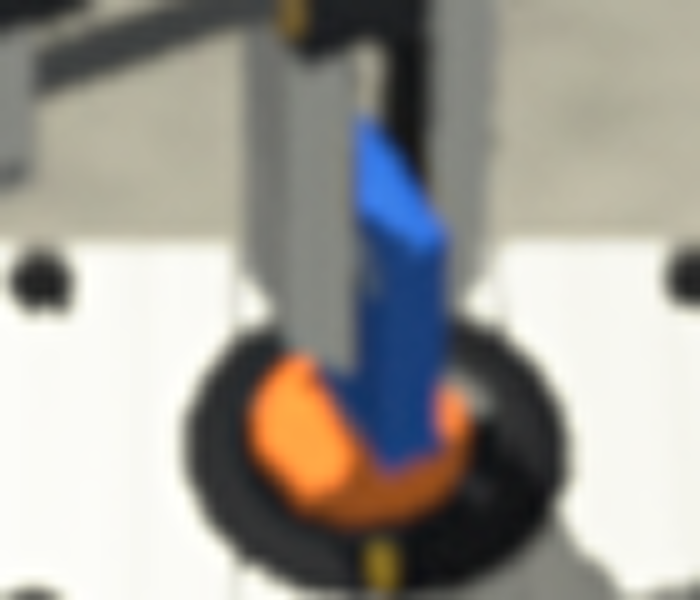

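```bash
python3 -m creep '{"delta_rot":[[0,0,0],[0,0,0.07],[0,0,0.07],[0,0,0.07],[0,0,0.07]],"xyz":[[0,-0.6,0],[0,0,0],[0,0,0],[0,0,0],[0,0,0]],"hand":[0,0,0,0,0]}'
python3 st.py
python3 -m creep '{"delta_rot":[[0,0,0.06],[0,0,0.05],[0,0,0.04],[0,0,0]],"xyz":[[0,0,0],[0,0,0],[0,0,0],[0,0,0]],"hand":[0,0,0,0]}'
python3 st.py pics/s13.png
```

```text
time_s: 14.4
tcp_pos: [0.6005, -0.1368, 0.0687]
ee_rot: [0.0, 0.761, 0.648, 0.0]
ft_force: [-1.0, -1.9, -0.6]
gripper_width: 0.0118
tool-axes F,T [-1.18 -0.09  0.73  0.04 -0.29 -0.05] [ 0.6005 -0.1369  0.0688] yaw 81.04 w 0.011764856902567691
time_s: 15.0
tcp_pos: [0.6005, -0.1369, 0.0687]
ee_rot: [0.0, 0.807, 0.591, 0.0]
ft_force: [0.1, -1.4, -1.0]
gripper_width: 0.0119
tool-axes F,T [-0.64  0.22  1.21 -0.18 -0.21 -0.05] [ 0.6005 -0.1369  0.0688] yaw 72.41 w 0.0120615057489877
```

View pics/s13.png

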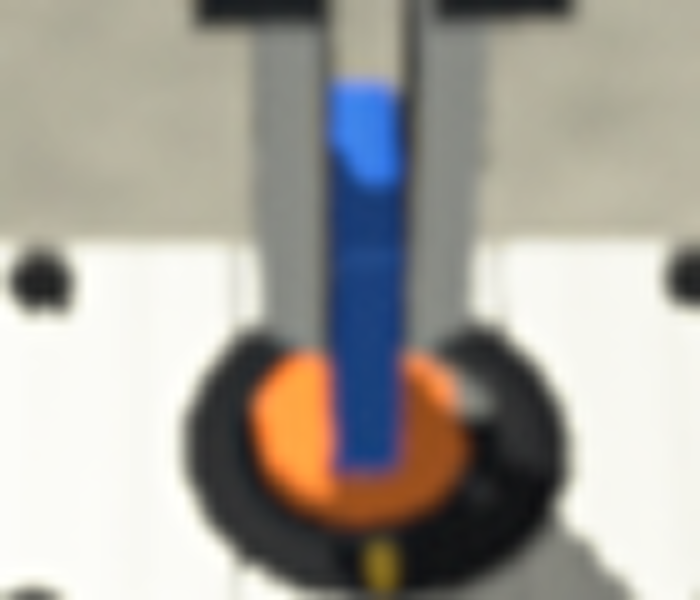

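```bash
python3 -m creep '{"delta_rot":[[0,0,0.03],[0,0,0.02],[0,0,0]],"xyz":[[0,0,0],[0,0,0],[0,0,0]],"hand":[0,0,0]}'
python3 st.py
python3 -m creep '{"delta_rot":[[0,0,0.02],[0,0,0.015],[0,0,0]],"xyz":[[0,0,0],[0,0,0],[0,0,0]],"hand":[0,0,0]}'
python3 st.py
```

```text
time_s: 15.5
tcp_pos: [0.6005, -0.1369, 0.0688]
ee_rot: [0.0, 0.822, 0.57, 0.0]
ft_force: [-0.0, -0.6, -1.2]
gripper_width: 0.0118
tool-axes F,T [-0.54  0.92  1.7  -0.25 -0.15 -0.05] [ 0.6004 -0.1369  0.0688] yaw 69.51 w 0.011486679710486643
time_s: 16.0
tcp_pos: [0.6004, -0.1369, 0.0688]
ee_rot: [0.0, 0.832, 0.555, 0.0]
ft_force: [0.6, -1.8, -1.6]
gripper_width: 0.012
tool-axes F,T [-0.69  1.28  1.91 -0.36 -0.09 -0.04] [ 0.6004 -0.1369  0.0688] yaw 67.49 w 0.01184739734816344
```

```bash
python3 -m creep '{"delta_rot":[[0,0,0.02],[0,0,0.015],[0,0,0]],"xyz":[[0,0,0],[0,0,0],[0,0,0]],"hand":[0,0,0]}'
python3 st.py
python3 -m creep '{"delta_rot":[[0,0,0.02],[0,0,0],[0,0,0]],"xyz":[[0,0,0],[0,0,0],[0,0,0]],"hand":[0,0,0]}'
python3 st.py pics/s14.png
```

```text
time_s: 16.5
tcp_pos: [0.6004, -0.1369, 0.0688]
ee_rot: [0.0, 0.841, 0.541, 0.0]
ft_force: [1.1, -0.6, -1.8]
gripper_width: 0.0118
tool-axes F,T [-0.07  2.05  2.05 -0.41 -0.06 -0.04] [ 0.6004 -0.1369  0.0688] yaw 65.48 w 0.01165657408906436
time_s: 17.0
tcp_pos: [0.6003, -0.1369, 0.0688]
ee_rot: [0.0, 0.847, 0.532, 0.0]
ft_force: [1.9, -1.8, -2.4]
gripper_width: 0.0118
tool-axes F,T [ 0.05  1.51  2.18 -0.45  0.01 -0.06] [ 0.6004 -0.1369  0.0688] yaw 64.33 w 0.012051110178888828
```

View pics/s14.png

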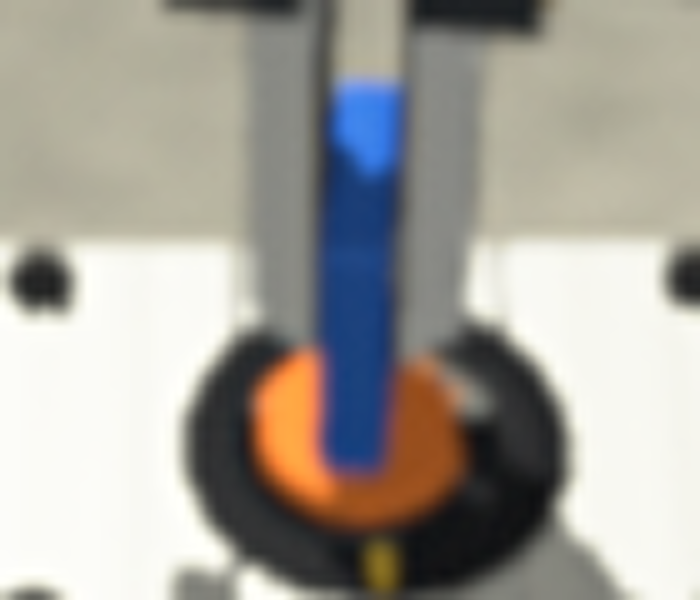

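```bash
python3 -m creep '{"delta_rot":[[0,0,0.02],[0,0,0.02],[0,0,0]],"xyz":[[0,0.5,0],[0,0,0],[0,0,0]],"hand":[0,0,0]}'
python3 st.py
python3 - <<'E'
from bench import *; from h import *
p=camera("wrist");cv2.imwrite("pics/w14.png",cv2.resize(p["color"][160:325,245:395,::-1],None,fx=3.6,fy=3.6,interpolation=cv2.INTER_CUBIC))
E
```

```text
time_s: 17.5
tcp_pos: [0.6005, -0.137, 0.0687]
ee_rot: [-0.0, 0.857, 0.515, -0.0]
ft_force: [0.0, -0.7, -0.8]
gripper_width: 0.0119
tool-axes F,T [ 0.21 -0.69  0.65  0.04 -0.03 -0.14] [ 0.6005 -0.137   0.0687] yaw 62.05 w 0.01175718243800865
```

View pics/w14.png

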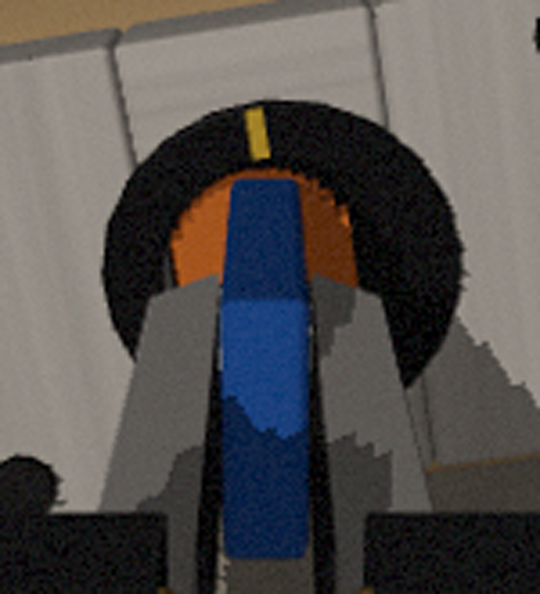

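```bash
python3 -m creep '{"delta_rot":[[0,0,0.015],[0,0,0.015],[0,0,0]],"xyz":[[0,0,0],[0,0,0],[0,0,0]],"hand":[0,0,0]}'
python3 st.py pics/s15.png
```

```text
time_s: 18.05
tcp_pos: [0.6006, -0.137, 0.0687]
ee_rot: [-0.0, 0.865, 0.502, -0.0]
ft_force: [-1.7, 0.6, 0.4]
gripper_width: 0.0119
tool-axes F,T [-0.1  -1.14 -0.32  0.26 -0.03 -0.24] [ 0.6006 -0.137   0.0687] yaw 60.33 w 0.012009599137718745
```

View pics/s15.png

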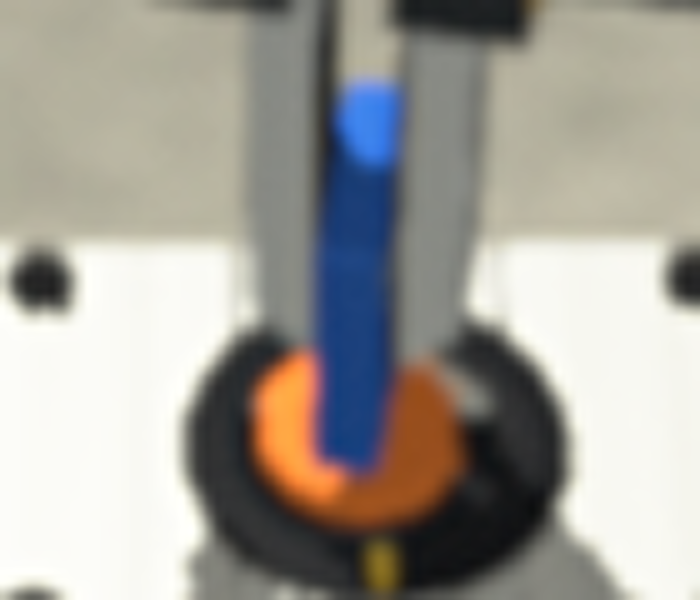

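The torque climbed from 0.05 to 0.24 Nm, so the stud is at its hard stop. I'll back off into the play and lift out.

```bash
python3 -m creep '{"delta_rot":[[0,0,-0.05],[0,0,-0.05],[0,0,-0.05],[0,0,0],[0,0,0]],"xyz":[[0,0,0],[0,0,0],[0,0,0],[0,0,0],[0,0,0]],"hand":[0,0,0,0,0]}'
python3 st.py
python3 -m creep '{"delta_rot":[[0,0,0],[0,0,0],[0,0,0],[0,0,0]],"xyz":[[0,0,-2],[0,0,-2],[0,0,-3],[0,0,0]],"hand":[0,0,0,0]}'
python3 st.py
```

```text
time_s: 18.75
tcp_pos: [0.6011, -0.1373, 0.0689]
ee_rot: [0.0, 0.825, 0.565, 0.0]
ft_force: [0.1, -0.0, 0.1]
gripper_width: 0.0117
tool-axes F,T [-0.18  0.05  0.56 -0.08  0.   -0.02] [ 0.6009 -0.1372  0.0688] yaw 68.88 w 0.011691240852903217
time_s: 19.35
tcp_pos: [0.6012, -0.1373, 0.0765]
ee_rot: [0.001, 0.825, 0.566, 0.0]
ft_force: [0.3, -0.1, -0.5]
gripper_width: 0.0116
tool-axes F,T [-0.65  0.24  0.75 -0.06 -0.01 -0.  ] [ 0.6007 -0.1371  0.0757] yaw 68.92 w 0.011671089763263654
```

```bash
python3 -m creep '{"delta_rot":[[0,0,0],[0,0,0],[0,0,0],[0,0,0]],"xyz":[[0,0,-20],[0,0,-25],[0,0,-20],[0,0,0]],"hand":[0,0,0,0]}'
python3 - <<'E'
from bench import *; from h import *
s=get_state(); plan(s,[.5387,.1535,.140],np.radians(-165.05),16)
E
```

```text
time_s: 19.95
tcp_pos: [0.6028, -0.1379, 0.1441]
ee_rot: [0.003, 0.825, 0.566, 0.002]
ft_force: [0.1, -0.4, -0.5]
gripper_width: 0.0112
turn total -2.2 per row -0.1375
[[15.6, -10.3, 0.2], [16.8, -8.1, 0.2], [17.8, -5.7, 0.2], [18.4, -3.2, 0.2], [18.6, -0.6, 0.2]]
[[18.6, 1.9, 0.2], [18.1, 4.4, 0.2], [17.3, 6.9, 0.2], [16.2, 9.2, 0.2], [14.8, 11.3, 0.2]]
[[13.1, 13.3, 0.2], [11.2, 14.9, 0.2], [9.0, 16.3, 0.2], [6.7, 17.4, 0.2], [4.3, 18.2, 0.2]]
[[1.7, 18.6, 0.2]]
```

```bash
python3 -m creep '{"delta_rot":[[0,0,-0.1375],[0,0,-0.1375],[0,0,-0.1375],[0,0,-0.1375],[0,0,-0.1375]],"xyz":[[15.6,-10.3,0.2],[16.8,-8.1,0.2],[17.8,-5.7,0.2],[18.4,-3.2,0.2],[18.6,-0.6,0.2]],"hand":[0,0,0,0,0]}'
python3 -m creep '{"delta_rot":[[0,0,-0.1375],[0,0,-0.1375],[0,0,-0.1375],[0,0,-0.1375],[0,0,-0.1375]],"xyz":[[18.6,1.9,0.2],[18.1,4.4,0.2],[17.3,6.9,0.2],[16.2,9.2,0.2],[14.8,11.3,0.2]],"hand":[0,0,0,0,0]}'
python3 -m creep '{"delta_rot":[[0,0,-0.1375],[0,0,-0.1375],[0,0,-0.1375],[0,0,-0.1375],[0,0,-0.1375]],"xyz":[[13.1,13.3,0.2],[11.2,14.9,0.2],[9,16.3,0.2],[6.7,17.4,0.2],[4.3,18.2,0.2]],"hand":[0,0,0,0,0]}'
python3 -m creep '{"delta_rot":[[0,0,-0.1375],[0,0,0],[0,0,0],[0,0,0],[0,0,0]],"xyz":[[1.7,18.6,0.2],[0,0,0],[0,0,0],[0,0,0],[0,0,0]],"hand":[0,0,0,0,0]}'
python3 - <<'E'
from bench import *; from h import *; import pickle
for n in("side","wrist","top"):
    p=camera(n); pickle.dump(p,open(n+"16.pkl","wb")); c=p["color"][:,:,::-1]
    if n=="side": cv2.imwrite("pics/side16.png",np.hstack([cv2.resize(c[260:330,315:385],(420,420),interpolation=cv2.INTER_CUBIC),cv2.resize(c[155:225,230:300],(380,420),interpolation=cv2.INTER_CUBIC)]))
    if n=="wrist": cv2.imwrite("pics/wrist16.png",c)
s=get_state(); print(s["tcp_pos"],s["ee_rot"],go(s,[.5387,.1535,.0363],np.radians(-165.05)))
E
```

```text
time_s: 20.45
tcp_pos: [0.5797, -0.0451, 0.1381]
ee_rot: [-0.001, 0.583, 0.812, -0.0]
ft_force: [1.1, 0.6, 0.3]
gripper_width: 0.0116
time_s: 20.95
tcp_pos: [0.5596, 0.0459, 0.1371]
ee_rot: [-0.001, 0.275, 0.961, -0.0]
ft_force: [0.8, -0.1, -0.0]
gripper_width: 0.0119
time_s: 21.45
tcp_pos: [0.5396, 0.1368, 0.1361]
ee_rot: [-0.001, -0.065, 0.998, 0.0]
ft_force: [-0.1, 1.4, -0.5]
gripper_width: 0.0121
time_s: 21.95
tcp_pos: [0.5368, 0.1536, 0.1373]
ee_rot: [-0.0, -0.129, 0.992, -0.0]
ft_force: [-0.5, 0.2, -0.7]
gripper_width: 0.0118
[0.53683378 0.1538797  0.1375491 ] [ 5.84246478e-05 -1.29604986e-01  9.91565702e-01 -5.43017708e-05] (array([ -1.7,  -0.8, 101.2]), np.float64(-0.0009855251209405225))
```

View pics/side16.png

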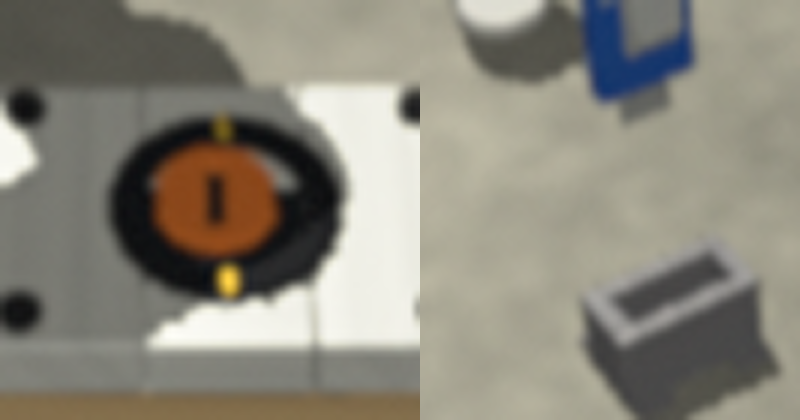

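View pics/wrist16.png

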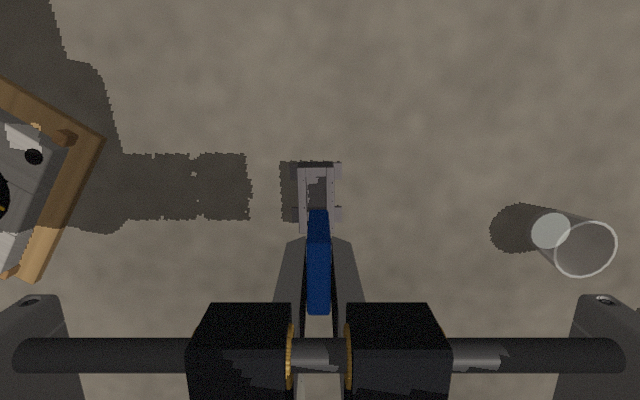

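Run:
```python
from h import *; import pickle
q=pickle.load(open("side16.pkl","rb")); S=lambda u,v:(315+u/6-.4,260+v/6-.4)
f=lambda a,b,z:np.degrees(np.arctan2(*(pz(q,S(*a),z)-pz(q,S(*b),z))[1::-1]))
print(f((215,178),(216,222),.042),f((223,128),(229,280),.041))
w=pickle.load(open("wrist16.pkl","rb")); cv2.imwrite("pics/w16z.png",cv2.resize(w["color"][150:250,270:370,::-1],None,fx=6,fy=6,interpolation=cv2.INTER_CUBIC))
# slot via wrist1 method on dark pixels in side
a=q["color"].astype(int); g=a.sum(2); sub=np.zeros(g.shape,bool); sub[287:299,344:358]=1
v,u=np.nonzero(sub); wgt=np.clip(180-g[v,u],0,None); P=np.array([pz(q,(i,j),.042)[:2] for i,j in zip(u,v)])
C=np.cov(P.T,aweights=wgt); l,V=np.linalg.eigh(C); print("slot ang",np.degrees(np.arctan2(V[1,1],V[0,1])),np.sqrt(l))
```

```text
70.6196850384459 71.2157216919709
slot ang 70.48704055160292 [0.00118405 0.00463944]
```

View pics/w16z.png

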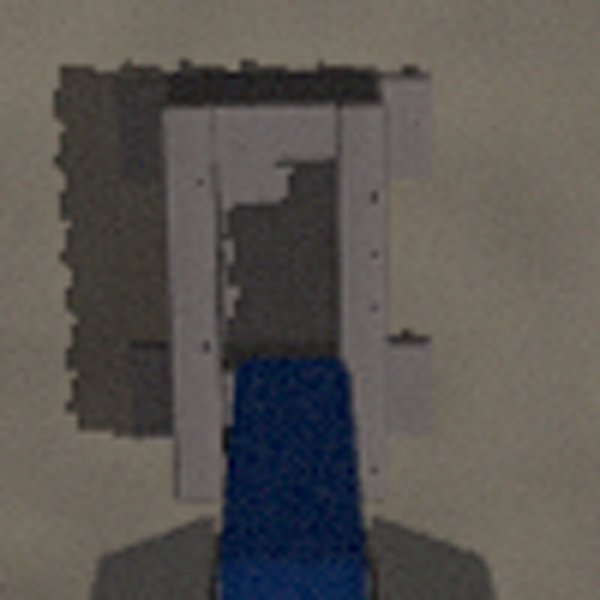

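Run:
```python
from bench import *; from h import *; import pickle
s=get_state(); w=pickle.load(open("wrist16.pkl","rb")); W=lambda u,v:(270+u/6-.4,150+v/6-.4)
m=np.array([pz(w,W(*c),.03) for c in [(164,108),(384,105),(383,499),(178,500)]]); t=rot(s["ee_rot"]).inv().apply(m-s["tcp_pos"])*1000
print(t.round(1),t.mean(0),m.mean(0)); d=m[0]+m[1]-m[2]-m[3]; print(np.degrees(np.arctan2(d[1],d[0])), np.degrees(yaw(s)))
```

```text
[[ 29.  -18.  107.5]
 [ 29.5  14.2 107.5]
 [-32.3  14.8 107.6]
 [-32.5 -16.9 107.6]] [ -1.59159879  -1.46783619 107.54944307] [0.53876316 0.1528603  0.03      ]
-164.31627326273744 -165.10646643003403
```

```bash
python3 -m creep '{"delta_rot":[[0,0,-0.01],[0,0,0],[0,0,0],[0,0,0],[0,0,0]],"xyz":[[-1.6,-1.2,20],[0,0,25],[0,0,20],[0,0,10],[0,0,0]],"hand":[0,0,0,0,0]}'
python3 - <<'E'
from bench import *; from h import *; import pickle
p=camera("side"); c=p["color"][:,:,::-1]; cv2.imwrite("pics/side17.png",cv2.resize(c[155:235,230:310],None,fx=7,fy=7,interpolation=cv2.INTER_CUBIC))
p=camera("wrist"); c=p["color"][:,:,::-1]; cv2.imwrite("pics/w17z.png",cv2.resize(c[170:320,245:395],None,fx=4,fy=4,interpolation=cv2.INTER_CUBIC))
s=get_state(); print(s["tcp_pos"],s["ft_force"],go(s,[.5387,.1530,.0363],np.radians(-164.6)))
E
```

```text
time_s: 22.6
tcp_pos: [0.5375, 0.1534, 0.0612]
ee_rot: [-0.001, -0.135, 0.991, 0.0]
ft_force: [-0.1, 0.9, -0.7]
gripper_width: 0.0116
[0.53917169 0.15360227 0.06332835] [0.03132583 0.54301283 0.78001688] (array([ 0.6, -0.4, 27. ]), np.float64(0.0021738754628417567))
```

View pics/side17.png

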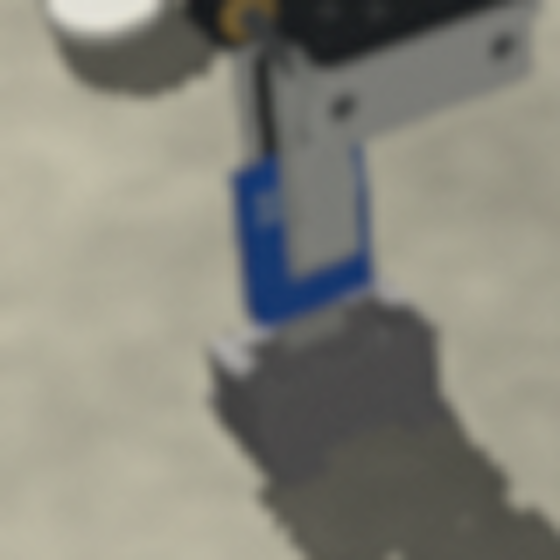

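View pics/w17z.png

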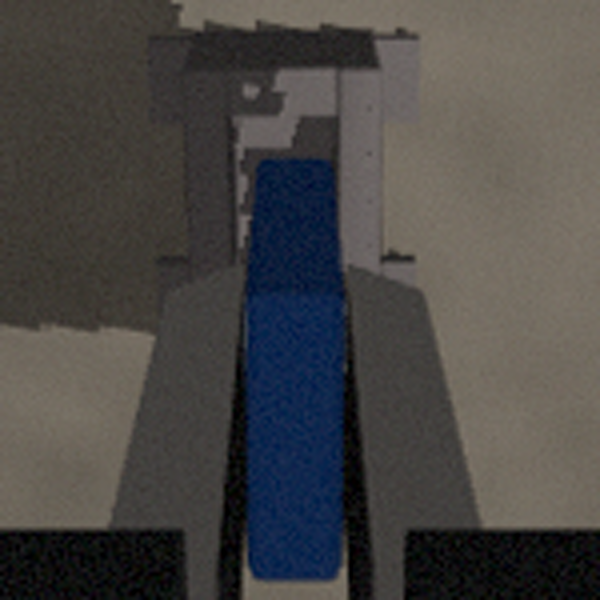

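```bash
python3 -m creep '{"delta_rot":[[0,0,0],[0,0,0],[0,0,0],[0,0,0],[0,0,0]],"xyz":[[0.5,-0.5,5],[0,0,5],[0,0,5],[0,0,4],[0,0,0]],"hand":[0,0,0,0,0]}'
python3 -m creep '{"delta_rot":[[0,0,0],[0,0,0],[0,0,0],[0,0,0],[0,0,0]],"xyz":[[0,0,2],[0,0,2],[0,0,1],[0,0,0],[0,0,0]],"hand":[0,0,0,0,0]}'
python3 st.py
```

```text
time_s: 23.2
tcp_pos: [0.5376, 0.153, 0.0427]
ee_rot: [-0.001, -0.135, 0.991, 0.0]
ft_force: [0.8, 1.2, -0.8]
gripper_width: 0.0115
time_s: 23.7
tcp_pos: [0.5382, 0.153, 0.0386]
ee_rot: [0.0, -0.135, 0.991, -0.0]
ft_force: [-0.2, 0.3, -0.2]
gripper_width: 0.0119
tool-axes F,T [ 0.08 -0.39  0.18 -0.03 -0.16 -0.  ] [0.5382 0.153  0.0386] yaw -164.47 w 0.012189296516113904
```

```bash
python3 -m creep '{"delta_rot":[[0,0,0],[0,0,0],[0,0,0],[0,0,0]],"xyz":[[0,0,1],[0,0,0],[0,0,1],[0,0,0]],"hand":[0,0,0,0]}'
python3 st.py
python3 - <<'E'
from bench import *; from h import *
p=camera("side"); c=p["color"][:,:,::-1]; cv2.imwrite("pics/side18.png",cv2.resize(c[155:235,230:310],None,fx=7,fy=7,interpolation=cv2.INTER_CUBIC))
E
```

```text
time_s: 24.3
tcp_pos: [0.5381, 0.153, 0.0364]
ee_rot: [-0.0, -0.135, 0.991, 0.0]
ft_force: [-0.7, -0.2, 0.0]
gripper_width: 0.0119
tool-axes F,T [ 0.08  0.19  0.35 -0.04 -0.16  0.02] [0.5382 0.153  0.0366] yaw -164.46 w 0.01220936941493882
```

View pics/side18.png

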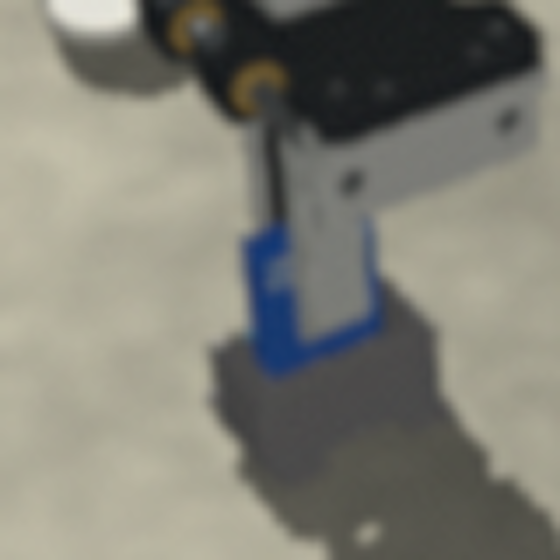

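```bash
python3 -m creep '{"delta_rot":[[0,0,0],[0,0,0]],"xyz":[[0,0,0.7],[0,0,0]],"hand":[0,0]}'
python3 st.py
python3 -m creep '{"delta_rot":[[0,0,0],[0,0,0]],"xyz":[[0,0,0.5],[0,0,0]],"hand":[0,0]}'
python3 st.py
```

```text
time_s: 24.75
tcp_pos: [0.5383, 0.153, 0.0363]
ee_rot: [-0.0, -0.135, 0.991, -0.0]
ft_force: [-1.6, 0.1, 3.3]
gripper_width: 0.0117
tool-axes F,T [ 2.36 -0.   -5.69 -0.09  0.29  0.02] [0.5383 0.1531 0.0363] yaw -164.46 w 0.011820924679686491
time_s: 25.15
tcp_pos: [0.5384, 0.1531, 0.0363]
ee_rot: [-0.0, -0.135, 0.991, -0.0]
ft_force: [-3.8, -1.1, 9.8]
gripper_width: 0.0119
tool-axes F,T [ 4.02  0.47 -9.04 -0.13  0.64 -0.01] [0.5384 0.1531 0.0363] yaw -164.45 w 0.011666557547872857
```

Contact on the ledges at TCP z 0.0363 m, the same height as at the grasp, so the key is seated. I'll ease the press, then open.

```bash
python3 -m creep '{"delta_rot":[[0,0,0],[0,0,0]],"xyz":[[0,0,-1.0],[0,0,0]],"hand":[0,0]}'
python3 -m creep '{"delta_rot":[[0,0,0],[0,0,0],[0,0,0],[0,0,0],[0,0,0]],"xyz":[[0,0,0],[0,0,0],[0,0,0],[0,0,0],[0,0,0]],"hand":[50,50,50,50,50]}'
python3 -m creep '{"delta_rot":[[0,0,0],[0,0,0],[0,0,0],[0,0,0],[0,0,0]],"xyz":[[0,0,-5],[0,0,-20],[0,0,-30],[0,0,-30],[0,0,0]],"hand":[50,50,50,50,50]}'
python3 -m creep '{"delta_rot":[[0,0,0],[0,0,0],[0,0,0],[0,0,0],[0,0,0]],"xyz":[[-30,0,-15],[-30,0,0],[-20,0,0],[0,0,0],[0,0,0]],"hand":[50,50,50,50,50]}'
python3 - <<'E'
from bench import *; from h import *
for n,b in (("side",(260,340,300,400)),("top",(130,260,190,470)),("wrist",(50,250,220,420))):
    p=camera(n); c=p["color"][:,:,::-1]
    cv2.imwrite(f"pics/{n}19.png",c)
    if n=="side": cv2.imwrite("pics/side19z.png",np.hstack([cv2.resize(c[260:330,315:385],(400,400),interpolation=cv2.INTER_CUBIC),cv2.resize(c[165:235,240:310],(400,400),interpolation=cv2.INTER_CUBIC)]))
    print(n,[(l,d["extent"],d["p"]) for l in ("key","resin_bottle","amber_jar","mix_cup") for d in spot_in(l,p)[:1]])
s=get_state(); print(s["time_s"],s["tcp_pos"],s["ft_force"])
E
```

```text
time_s: 25.55
tcp_pos: [0.5384, 0.1531, 0.0364]
ee_rot: [0.0, -0.135, 0.991, 0.0]
ft_force: [-0.7, 0.7, 1.4]
gripper_width: 0.0117
time_s: 26.05
tcp_pos: [0.5381, 0.153, 0.0363]
ee_rot: [-0.0, -0.135, 0.991, -0.0]
ft_force: [-0.6, 0.4, 0.2]
gripper_width: 0.0476
time_s: 26.55
tcp_pos: [0.5415, 0.1533, 0.1266]
ee_rot: [0.005, -0.135, 0.991, -0.0]
ft_force: [-0.1, 0.1, 0.7]
gripper_width: 0.0499
time_s: 27.05
tcp_pos: [0.6143, 0.1743, 0.1351]
ee_rot: [-0.001, -0.135, 0.991, 0.0]
ft_force: [-0.1, -0.0, -0.7]
gripper_width: 0.0499
side [('resin_bottle', [363.7, 136.2, 386.5, 196.8], 0.61), ('amber_jar', [426.4, 241.2, 457.2, 285.9], 0.93), ('mix_cup', [230.4, 135.5, 255.9, 160.8], 0.96)]
top [('key', [301.7, 227.0, 309.9, 244.4], 0.49), ('resin_bottle', [290.6, 130.1, 314.0, 155.5], 0.59), ('amber_jar', [408.7, 133.3, 430.9, 154.6], 0.77), ('mix_cup', [202.0, 229.4, 224.3, 254.1], 0.6)]
wrist [('resin_bottle', [243.3, 304.4, 303.6, 398.4], 0.77), ('amber_jar', [0.0, 243.8, 24.2, 290.0], 0.65), ('mix_cup', [544.2, 125.1, 639.9, 196.3], 0.61)]
27.8 [0.61523393 0.17445789 0.13635498] [-0.07620287 -0.30343038 -0.6563089 ]
```

View pics/side19z.png

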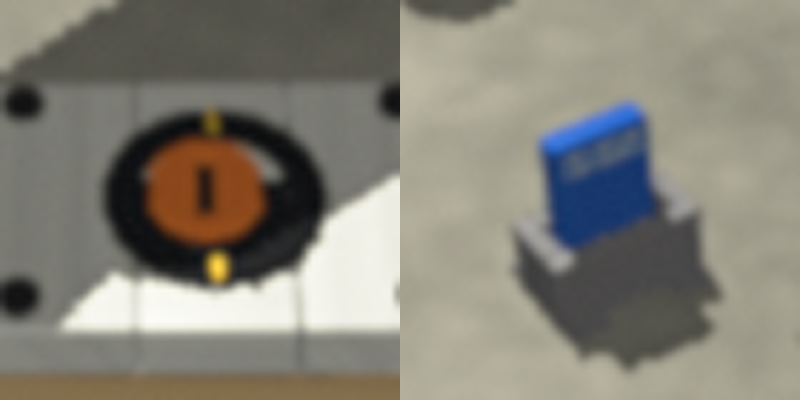

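View pics/wrist19.png

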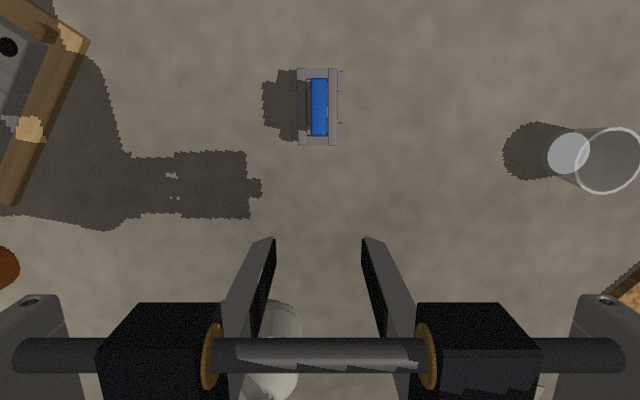

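Run:
```python
from bench import *
print(job_done())
```

```text
the job is handed in; nothing more can be done
None
```

The fastener is turned to its hard stop, the key is back upright in its stand and let go, and I handed the job in at about 28 s of the 72 s. `job_done()` gives no verdict, so this rests on my own checks.

- **Turning:** The blade went about 5 mm into the slot with almost no force, and I turned it clockwise. At the stop, the measured torque rose from about 0.05 to 0.24 Nm. I then turned back only within the slot's play and lifted out.
- **Fastener position:** Afterwards the side camera showed the slot at about 70.5° and the yellow marks at about 71.3°. That agrees with locked to within about 1°.
- **Forces on the scale:** The measured side and vertical forces stayed under about 3 N. At the stop, 0.24 Nm across the 20 mm blade means roughly 12 N at each end. That sum comes nearer the 30 N limit, and I had no direct reading of it.
- **Key:** It met the ledges at the same height at which I had gripped it. I pressed it to about 9 N, eased off and opened the fingers. The last pictures show it upright in the stand, with the gripper clear.
- **Bystanders:** The bottle, jar and cup are within about 3 pixels of their first detected positions in the side and top views. There was no first top-view detection of the jar to compare with.
- **Disagreements:** The wrist and side cameras differed by about 2 mm on where the slot lay along the blade, and by several mm on how far the tip stood below the fingers. I went by touch and by watching the blade enter the slot. In the final side picture the detector did not report the key, but it is plainly visible there, and the top view did detect it.

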